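# Lever a heavy stacking plate up onto its spring stops

### The job

The heavy steel plate has to stand tilted on the two spring stops of its stand. Lay the pry bar over the fulcrum block with its thin toe under the plate's lifting edge and let go of it, then take it again by its handle end and lever the edge up gently, with the bar only, until both stops have sprung out under the plate. Ease the plate down onto the stops, draw the bar out and lay it flat back on its rubber mat; the transformer stays standing on the plate and the other things on the bench stay where they are.

Things in the scene. Friction and masses are not known exactly. Their poses are not given: they have to be found in the camera images.
- stand: Grey steel stand fixed to the bench, about 310 x 220 mm. Origin on the bench under the centre of the lying plate; z up. Its open lifting side is towards its -y, its rear fence at +y. Two runners, 16 mm high and 25 mm wide, centred 87.5 mm either side of the middle, carry the plate; between them the space below the plate is open from the -y side, 16 mm high.
- plate: Bare steel plate 200 x 200 x 20 mm, about 6 kg, loose, lying on the stand's runners with its rear edge at the fence. Origin at the centre of its underside; same axes as the stand; underside 16 mm above the bench at the start. It tilts about its rear (+y) edge when the -y edge is levered up. Too heavy to lift with the fingers; it needs about 40 N at its lifting edge.
- plate_edge (a point): Middle of the lower lifting (-y) edge of the plate, 16 mm above the bench at the start and about 37 mm when the plate stands on its stops. It must be levered to about 38 to 42 mm for both stops to spring out.
- fulcrum: Dark steel fulcrum block 70 x 44 mm, fixed to the bench in front of the plate's lifting edge, its ridge 60 mm from that edge; its place along the edge varies. Origin at the centre of its underside, axes as the stand: the bar lies over it along y. Two ears, 38 mm clear apart in x and 24 mm long in y, rise to 52 mm above the bench and guide the bar.
- ridge (a point): Middle of the rounded ridge of the fulcrum block, 32 mm above the bench: the bar pivots here. The ridge runs along the fulcrum's x.
- bar: Straight flat steel pry bar 380 x 20 x 12 mm, 0.65 kg, lying flat on the mat. Origin at the middle of its length on its underside (centre of mass 12 mm from there towards the handle); x along the bar towards the toe, z up. The last 45 mm at the +x end is the toe, thinned to 5 mm, flush with the underside. The -x end is the handle, with a black sleeve 90 mm long.
- bar_toe (a point): Tip of the toe, on the underside, 190 mm from the bar's origin along +x. Laid with the tip 80 mm past the ridge it reaches 20 mm under the plate; the bar then slopes up to the handle by about 20 degrees and, let go, stays there by its own weight.
- bar_handle (a point): Point on the underside in the handle sleeve, 165 mm from the bar's origin along -x: where to take the bar for levering. The press there is about 10 N; the plate is high enough for its stops when the bar is about level.
- stop_near (a joint): Slide of the spring stop on the stand's -x side, in m: about 0.0015 while its steel tongue (16 mm wide) presses on the side of the lying plate, 0.016 when it has sprung out fully under the raised plate. The tongue's top is 32 mm above the bench, 65 mm from the stand's origin towards -y.
- stop_far (a joint): The same for the spring stop on the stand's +x side.
- stop_near_knob (a point): Black ball on top of the -x side stop's tongue, 54 mm above the bench; it moves 15 mm towards the plate when the tongue springs out.
- stop_far_knob (a point): The same on the +x side stop.
- transformer: Small transformer 78 x 58 x 62 mm, 0.9 kg, loose, standing on the plate. Origin at the centre of its underside.
- mat: Black rubber mat 460 x 140 x 3 mm fixed on the bench, where the bar lies at the start and must lie at the end. Origin at the centre of its underside; x along its length, the same way as the bar's x at the start.
- hammer: Hammer lying on the bench beyond the work, about 280 mm long; leave alone.
- spare: A second transformer standing on the bench; leave alone.
There are look-alikes about, which are no part of the job. Leave any pink look-alike of the fulcrum alone. Leave any pink look-alike of the transformer alone.

How it is judged:
By the outcome, as a careful person would: the job done as asked, in the order asked, and still so for the second after the job is handed in, with the robot touching nothing.
It also fails if it takes over 54 s, if anything falls off the work surface, if the arm or the gripper's body presses on something with over 40 N, if the wrist force passes 120 N, or if a joint passes its speed limit or range.

### The arm

A 6-joint arm with a two-finger parallel gripper is mounted at the origin on the work surface. World frame = base frame: x ahead of the robot, y to its left, z up, the work surface at z = 0. Lengths are in m, angles in degrees, forces in N, time in s.
With the tool pointing down it reaches from about 0.4 to 0.825 m from the base axis. Payload 7 kg.
Tool frame: the origin (TCP) lies midway between the tips of the shut fingers; the grasp point (between the pads) lies 19 mm behind it; z points along the fingers, y is the direction in which the jaws open and shut (so a half turn about z gives the same grasp; the last joint's range is limited). The gripper opens to 88 mm and grips with 3 to 60 N. Pads are 19 mm wide; open, the fingers measure 130 mm over their backs; the gripper's body (78 mm by 193 mm) begins 47 mm behind the grasp point.
Start: joints at [-57.405, 20.546, 0.682, 0, -70.136, -16.507], TCP at [0.187, -0.649, 0.227] pointing down, gripper open.
Joint ranges: [-176.03, 176.03], [-82.01, 121.73], [-58.28, 71.71], [-173.87, 95.51], [-174.79, -0.11], [-173.66, 173.66]. Speed limits (degrees/s): [136.94, 136.94, 172.46, 180, 180, 180].

### API

Orientations are given as [roll, pitch, yaw] about the fixed x, y, z axes, in that order (R = Rz(yaw) Ry(pitch) Rx(roll)).
In Python, from plant import ctrl, snapshot gives the robot as it stands.
- The arm moves only by the shell command python3 -m pendant 'ROWS'. ROWS is JSON, a list of rows, each a list of 7 numbers: the shift along the tool's x, y, z in m, then the turn, a rotation vector about the tool's x, y, z in rad, then the opening, from -1 (shut) to 1 (fully open), so that 0 is half open. In form: [[x, y, z, ax, ay, az, jaw], ...]. A call has 1 to 12 rows; each row is the pose to reach, as a shift and turn from the pose commanded when the call began, along the tool's axes at that moment; what a row does not reach only later rows make up. A row lasts 1/8 s, in which the tool goes at most 62.5 mm and 10.7 degrees, less where a joint would pass 70% of its speed; a pose out of reach is approached as far as the arm can. A call with a gripper value outside its range is refused whole. The fingers move at their own pace and stop on an object; the grip force is fixed at half the most. Time passes only in rows, so rows that repeat a pose let the fingers close. It gives the time, the measured TCP pose, the force and the opening at its end, in the units of the state.
- ctrl.get_obs(): the state, without advancing time (a new reading comes with each control period).
- snapshot(name): name is "scene" or "top"; returns a dict with "image" (384x512x3 uint8, blue, green, red), "mtx" (3x3 intrinsics, pixels), "eye" and "attitude" of the camera in the world. Camera axes: x right, y up, looking along -z (the intrinsics and any distortion apply to the point x, -y, -z); pixel columns grow to the right and rows downward; lengths in m; the calibration is good to about 2 mm. A picture is of the moment at which its call begins. There is no depth.
- ctrl.close_job(): hands the job in, once; it reports no verdict.
The state is a dict: "clock": time; "joint_pos": joint angles; "qvel": joint speeds; "tau": joint torques, N m; "tool_pos": TCP position; "orientation": TCP orientation; "force": force on the tool from outside, world axes, zero at the start; "moment": the same for the moment, N m; "opening": finger opening in m.
Only numpy, scipy, OpenCV 4.12 (cv2) and the standard library are available. Lean on these libraries where they do the work, as an engineer would, in place of code of your own. Each camera call takes 0.05 s, during which the arm holds its last target.

## Working session

There is one attempt and no reset: what is moved stays moved. The work goes in short steps, Python scripts to look and compute and a shell command to move; the robot and the scene stay as the last step left them, time stands still between calls to the robot, and variables do not carry over. Pictures are saved under pics/ and viewed, and the job is handed in when it is done.

```bash
ls; mkdir -p pics; cat > h.py <<'E'
import numpy as np, cv2
from plant import ctrl, snapshot
def snap(name,fn):
    s=snapshot(name); cv2.imwrite(fn,s['image']); np.savez(fn[:-4]+'.npz',**{k:np.array(v) for k,v in s.items() if k!='image'}); return s
E
python3 - <<'E'
from h import *
for n in('scene','top'):
    s=snap(n,f'pics/{n}0.png'); print({k:v for k,v in s.items() if k!='image'})
print(ctrl.get_obs())
E
```

```text
pics
{'mtx': array([[372.51381563,   0.        , 257.68295742],
       [  0.        , 372.51381563, 187.65467637],
       [  0.        ,   0.        ,   1.        ]]), 'eye': array([1.1513137 , 0.75822612, 0.76034534]), 'attitude': array([ 54.2319006 ,  -1.22995142, 142.76521124])}
{'mtx': array([[391.1598327 ,   0.        , 258.6623475 ],
       [  0.        , 391.1598327 , 186.46121496],
       [  0.        ,   0.        ,   1.        ]]), 'eye': array([ 0.48669461, -0.02670233,  1.33928806]), 'attitude': array([  4.05628236,   0.79459473, -90.9211147 ])}
{'clock': 0.1, 'joint_pos': array([-5.74035009e+01,  2.05869984e+01,  6.39487164e-01, -1.71363092e-02,
       -7.01357761e+01, -1.65059345e+01]), 'qvel': array([ 0.09948524, -0.02190986,  0.16255775,  0.04458471, -0.00066707,
        0.0367981 ]), 'tau': array([-1.82275104e-03, -5.84161985e+01,  2.93749988e+01,  7.01552108e+00,
        1.01511955e-02, -2.62691015e-05]), 'tool_pos': array([ 0.18692173, -0.64815287,  0.22572555]), 'orientation': array([ 1.79915568e+02, -8.21897302e-03, -1.63915264e+02]), 'force': array([-0.4147527 ,  0.29503226, -0.64953659]), 'moment': array([-0.01240325,  0.00863862, -0.02590656]), 'opening': 0.0874026269965465}
```

View pics/scene0.png

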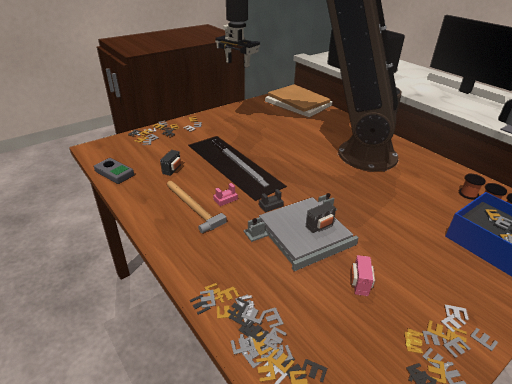

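View pics/top0.png

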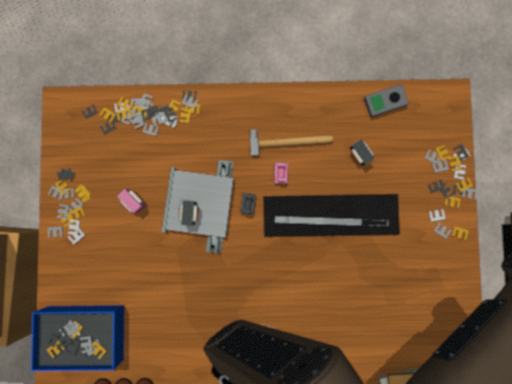

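```bash
cat >> h.py <<'E'
from scipy.spatial.transform import Rotation as Ro
def cam(fn):
    d=np.load(fn[:-4]+'.npz'); return d['mtx'],d['eye'],Ro.from_euler('xyz',d['attitude'],degrees=True).as_matrix()
def proj(P,fn):
    K,e,R=cam(fn); c=(np.atleast_2d(P)-e)@R; c=c*[1,-1,-1]; u=c@K.T; return u[:,:2]/u[:,2:]
def ray(uv,z,fn):
    K,e,R=cam(fn); uv=np.atleast_2d(uv); c=np.c_[uv,np.ones(len(uv))]@np.linalg.inv(K).T; d=(c*[1,-1,-1])@R.T
    return e+d*((z-e[2])/d[:,2])[:,None]
def crop(fn,x0,y0,w,h,k,out):
    im=cv2.imread(fn)[y0:y0+h,x0:x0+w]; im=cv2.resize(im,None,fx=k,fy=k,interpolation=cv2.INTER_CUBIC)
    for i in range(0,w,10): cv2.putText(im,str(x0+i),(i*k,8),0,.3,(0,255,255),1); cv2.line(im,(i*k,8),(i*k,14),(0,255,255),1)
    for i in range(0,h,10): cv2.putText(im,str(y0+i),(0,i*k+4),0,.3,(0,255,255),1)
    cv2.imwrite(out,im)
E
python3 - <<'E'
from h import *
crop('pics/top0.png',155,150,100,110,5,'pics/c1.png')
crop('pics/top0.png',255,185,150,60,5,'pics/c2.png')
crop('pics/scene0.png',180,125,190,145,4,'pics/c3.png')
E
```

```text
(no output)
```

View pics/c1.png

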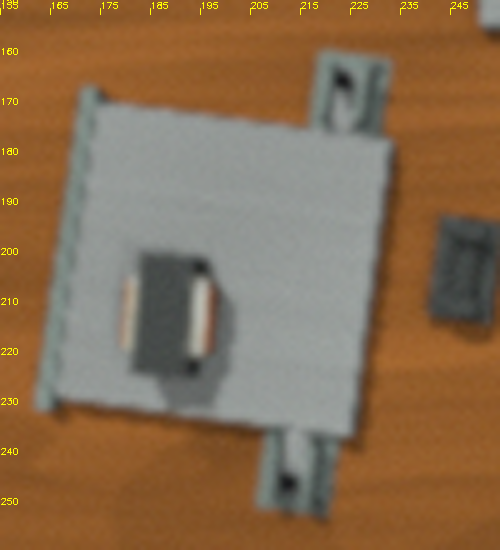

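View pics/c2.png

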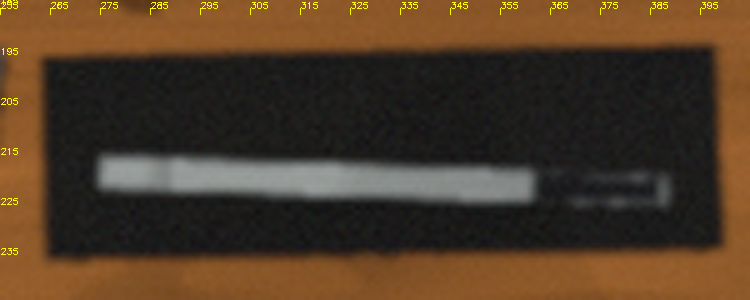

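View pics/c3.png

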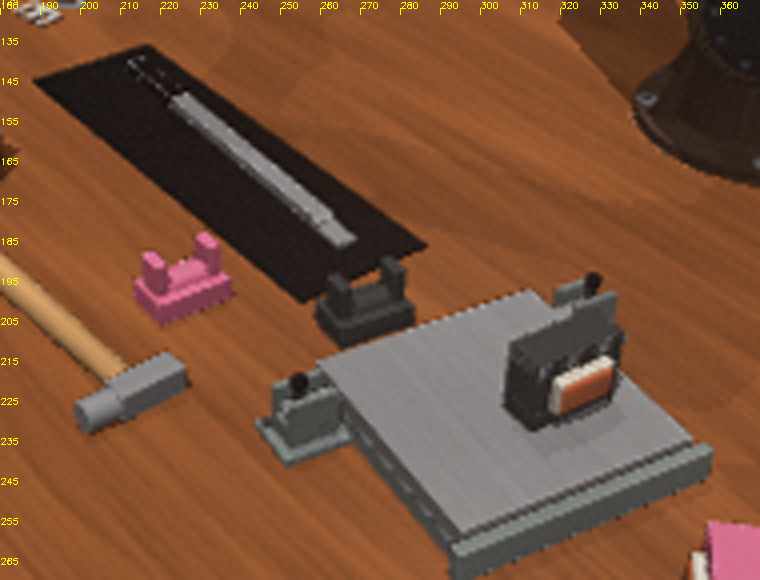

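```bash
python3 - <<'E'
from h import *
T='pics/top0.png';S='pics/scene0.png'
p=ray([[233.6,178],[225.4,237.4],[166,230],[175,170.6]],.036,T); print('plate',p.round(4)); 
print(np.linalg.norm(np.diff(p,axis=0),axis=1))
# scene: plate top corners: front-left(320,364)... crop/4+off
q=np.array([[530,291],[320,364],[463,532],[694,443]])/4+[180,125]
q=ray(q,.036,S); print('plate scene',q.round(4))
f=ray(np.array([[440,215],[497,220],[490,323],[430,318]])/5+[155,150],.02,T); print('fulc z.02',f.round(4),f.mean(0))
b=ray(np.array([[98,154],[98,189],[671,175],[669,208]])/5+[255,185],.012,T); print('bar',b.round(4))
bs=ray(np.array([[357,237],[338,247],[128,66],[140,56]])/4+[180,125],[.009],S); print('bar s',bs.round(4))
m=ray(np.array([[43,60],[48,258],[722,245],[713,46]])/5+[255,185],.003,T); print('mat',m.round(4),m.mean(0))
m=ray(np.array([[152,44],[33,81],[305,302],[427,245]])/4+[180,125],.003,S); print('mat s',m.round(4),m.mean(0))
E
```

```text
plate [[0.6092 0.0733 0.036 ]
 [0.4121 0.1028 0.036 ]
 [0.4395 0.3003 0.036 ]
 [0.6376 0.2701 0.036 ]]
[0.19934992 0.19940166 0.20037325]
plate scene [[0.4202 0.114  0.036 ]
 [0.613  0.0872 0.036 ]
 [0.641  0.2788 0.036 ]
 [0.45   0.3117 0.036 ]]
fulc z.02 [[0.5593 0.0434 0.02  ]
 [0.5553 0.0049 0.02  ]
 [0.486  0.0107 0.02  ]
 [0.49   0.051  0.02  ]] [0.52261783 0.02749082 0.02      ]
bar [[ 0.4807 -0.0621  0.012 ]
 [ 0.4572 -0.0617  0.012 ]
 [ 0.4605 -0.4474  0.012 ]
 [ 0.4384 -0.4451  0.012 ]]
bar s [[ 0.4619 -0.0553  0.009 ]
 [ 0.4847 -0.0531  0.009 ]
 [ 0.4634 -0.4334  0.009 ]
 [ 0.4418 -0.4447  0.009 ]]
mat [[ 0.5454 -0.026   0.003 ]
 [ 0.4109 -0.0271  0.003 ]
 [ 0.4126 -0.4826  0.003 ]
 [ 0.5473 -0.4821  0.003 ]] [ 0.4790265  -0.25446747  0.003     ]
mat s [[ 0.4114 -0.4698  0.003 ]
 [ 0.5539 -0.4714  0.003 ]
 [ 0.5501 -0.0138  0.003 ]
 [ 0.414  -0.0166  0.003 ]] [ 0.48234126 -0.24288438  0.003     ]
```

```bash
cat >> h.py <<'E'
def Rdown(head,pitch=0):
    """tool pointing down, tool x = minus bar direction; bar dir heading (deg); pitch = slope up to the handle (deg)"""
    h=np.radians(head);p=np.radians(pitch)
    b=np.array([np.cos(h)*np.cos(p),np.sin(h)*np.cos(p),-np.sin(p)])
    n=np.array([np.cos(h)*np.sin(p),np.sin(h)*np.sin(p),np.cos(p)])
    x=-b;z=-n;return np.c_[x,np.cross(z,x),z]
def rows(pos,R,o=None):
    o=o or ctrl.get_obs(); p0=np.array(o['tool_pos']);R0=Ro.from_euler('xyz',o['orientation'],degrees=True)
    d=R0.inv().apply(np.array(pos)-p0); rv=(R0.inv()*Ro.from_matrix(R)).as_rotvec()
    n=max(np.linalg.norm(d)/.0625,np.degrees(np.linalg.norm(rv))/10.7)
    print('row',d.round(4),rv.round(4),'min rows %.1f'%n); return d,rv
def st():
    o=ctrl.get_obs(); print('t %.2f'%o['clock'],'pos',np.round(o['tool_pos'],4),'ori',np.round(o['orientation'],2),'F',np.round(o['force'],1),'open %.4f'%o['opening'])
E
python3 - <<'E'
from h import *
d,rv=rows([.4585,-.263,.13],Rdown(87.1)); 
E
```

```text
row [-0.3677  0.2947  0.0961] [ 1.4000e-03  8.0000e-04 -1.2395e+00] min rows 7.7
```

```bash
python3 -m pendant '[[-0.04,0.03,0.01,0,0,-0.124,1],[-0.08,0.06,0.02,0,0,-0.248,1],[-0.12,0.09,0.03,0,0,-0.372,1],[-0.16,0.125,0.04,0,0,-0.5,1],[-0.2,0.155,0.05,0,0,-0.64,1],[-0.24,0.19,0.06,0,0,-0.78,1],[-0.28,0.225,0.07,0,0,-0.92,1],[-0.32,0.26,0.085,0,0,-1.06,1],[-0.35,0.282,0.092,0,0,-1.18,1],[-0.368,0.295,0.096,0,0,-1.24,1],[-0.368,0.295,0.096,0,0,-1.24,1]]'
python3 - <<'E'
from h import *
st(); print(ctrl.get_obs()['joint_pos'].round(1))
snap('top','pics/top1.png');snap('scene','pics/scene1.png')
o=ctrl.get_obs();print(proj(o['tool_pos'],'pics/top1.png'),proj(o['tool_pos'],'pics/scene1.png'))
crop('pics/top1.png',240,150,170,120,4,'pics/c4.png');crop('pics/scene1.png',170,80,170,140,4,'pics/c5.png')
E
```

```text
clock: 1.48
tool_pos: [0.4593, -0.262, 0.13]
orientation: [179.9, 0.0, -92.7]
force: [-0.9, -0.4, -0.3]
opening: 0.0878
t 1.48 pos [ 0.4593 -0.262   0.13  ] ori [ 1.7994e+02  1.0000e-02 -9.2730e+01] F [-0.9 -0.4 -0.3] open 0.0878
[ -8.4  11.8 -25.3  -0.  -53.    5.7]
[[341.27007514 222.14080669]] [[235.89291004 130.31377995]]
```

View pics/c4.png

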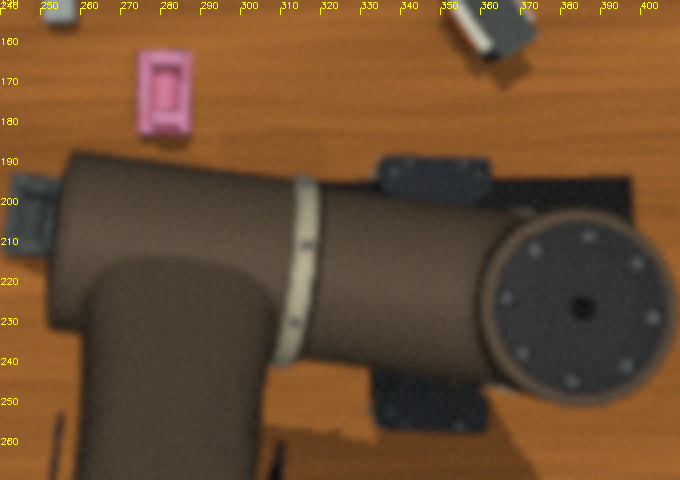

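View pics/c5.png

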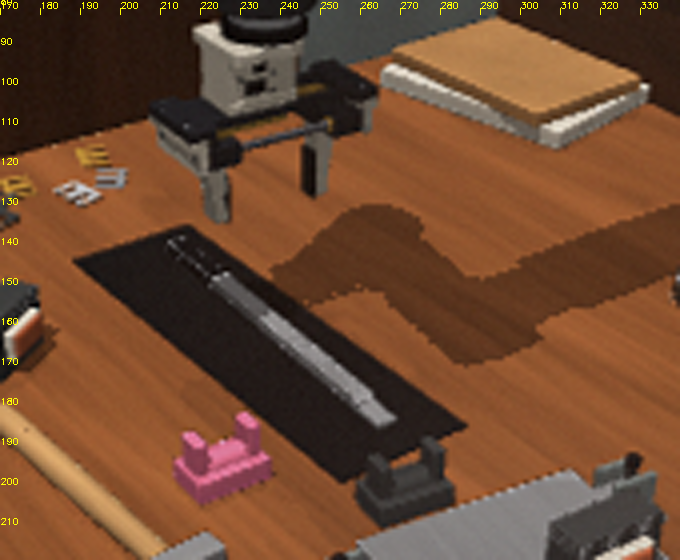

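```bash
python3 - <<'E'
from h import *
o=ctrl.get_obs();R=Ro.from_euler('xyz',o['orientation'],degrees=True).as_matrix();p=np.array(o['tool_pos'])
S='pics/scene1.png'
im=cv2.imread(S);x0,y0,k=210,95,10
im=cv2.resize(im[y0:y0+50,x0:x0+60],None,fx=k,fy=k,interpolation=cv2.INTER_CUBIC)
for sy in(-1,1):
    q=np.array([[sx*.0095,sy*w,0] for sx,w in((-1,.0439),(1,.0439),(1,.065),(-1,.065))])@R.T+p
    q2=np.array([[sx*.0095,sy*w,-.038] for sx,w in((-1,.0439),(1,.0439),(1,.065),(-1,.065))])@R.T+p
    for Q in(q,q2):
        u=(proj(Q,S)-[x0,y0]+.5)*k-.5
        cv2.polylines(im,[u.round().astype(int)],True,(0,255,0),1)
cv2.imwrite('pics/c6.png',im)
E
```

```text
(no output)
```

View pics/c6.png

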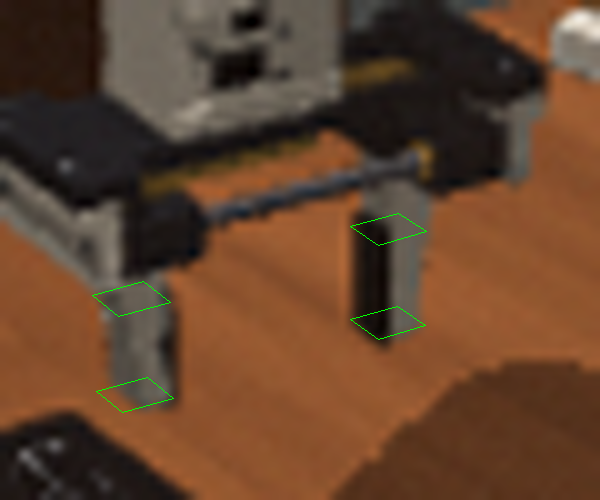

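```bash
python3 - <<'E'
from h import *
crop('pics/scene1.png',250,180,70,60,10,'pics/d1.png')
crop('pics/scene0.png',290,180,75,95,8,'pics/d2.png')
crop('pics/scene1.png',175,130,100,70,8,'pics/d3.png')
crop('pics/scene0.png',240,190,75,85,8,'pics/d4.png')
E
```

```text
(no output)
```

View pics/d1.png

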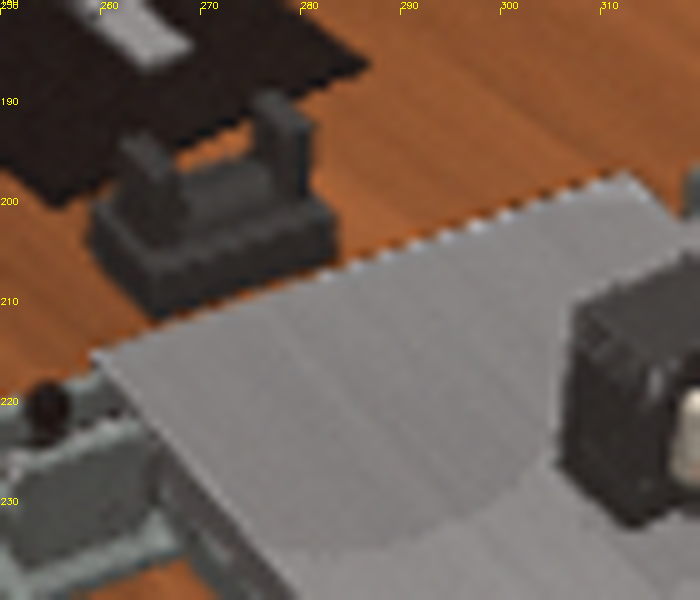

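View pics/d2.png

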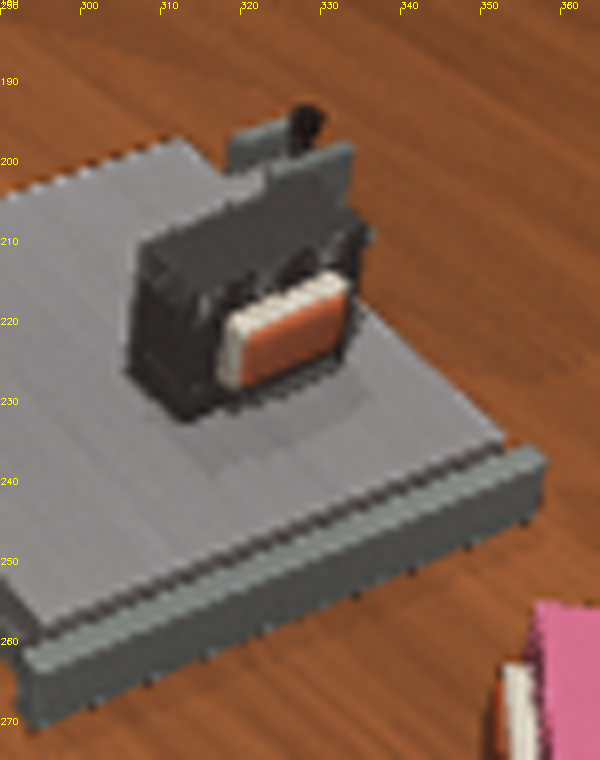

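View pics/d3.png

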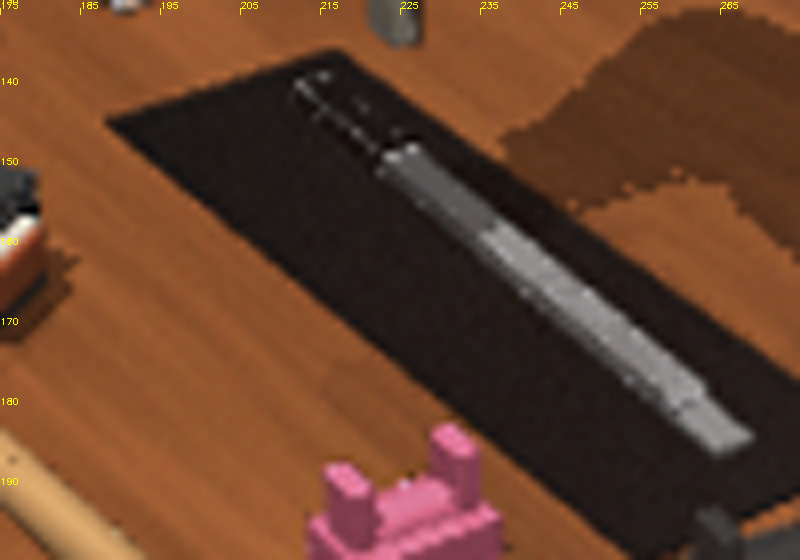

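View pics/d4.png

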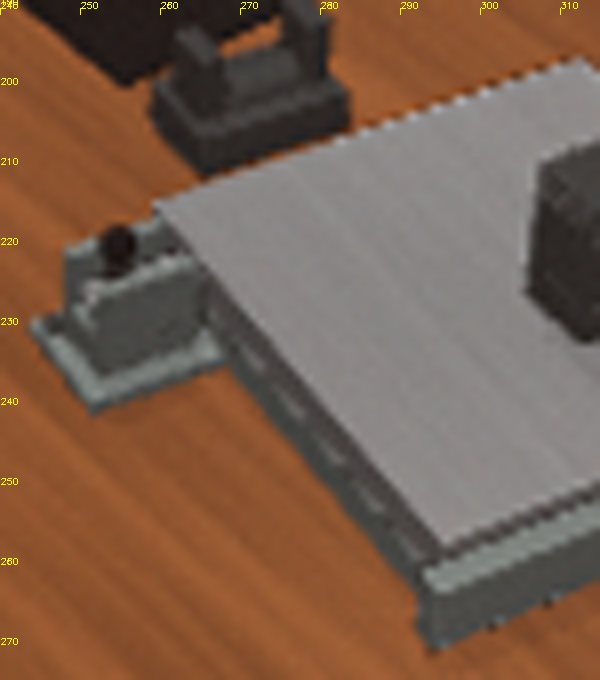

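```bash
cat > fit.py <<'E'
from h import *
from scipy.optimize import least_squares
S='pics/scene1.png';T='pics/top0.png'
def fit(loc,uv,x0,fn):
    loc=np.array(loc,float);uv=np.array(uv,float)
    def W(p): return Ro.from_euler('z',p[2]).apply(loc)+[p[0],p[1],0]
    r=least_squares(lambda p:(proj(W(p),fn)-uv).ravel(),x0,loss='soft_l1'); 
    print(r.x[:2].round(4),np.degrees(r.x[2]).round(2),'res',r.fun.round(1)); return r.x
t=lambda a,k,o:np.array(a)/k+np.array(o)-.5+.5/k
print('plate/stand S'); pl=[[.1,-.1,.036],[-.1,-.1,.036],[.1,.1,.036],[-.1,.1,.036]]
ps=fit(pl,[[258.75,214.95],[312.35,196.75],[295.2,257.95],[352.45,234.2]],[.52,.19,-.13],S)
print('T');pt=fit([pl[0],pl[1],pl[3],pl[2]],t([[393,140],[352,437],[55,400],[100,103]],5,[155,150]),[.52,.19,-.13],T)
print('bar S'); bl=[[.19,-.01,.008],[.19,.01,.008],[-.19,-.01,.015],[-.19,.01,.015]]
fit(bl,[[264.2,186.2],[268.55,183.8],[211.2,140.2],[215.8,138.6]],[.46,-.25,1.52],S)
print('T');fit(bl,t([[98,154],[98,189],[671,175],[669,208]],5,[255,185]),[.46,-.25,1.52],T)
print('mat S');ml=[[-.23,-.07,.003],[-.23,.07,.003],[.23,.07,.003],[.23,-.07,.003]]
fit(ml,[[187.95,144.7],[216.8,135.8],[286.75,185.75],[255.25,200.35]],[.48,-.25,1.57],S)
print('T');fit([ml[3],ml[2],ml[1],ml[0]],t([[43,60],[48,258],[722,245],[713,46]],5,[255,185]),[.48,-.25,1.57],T)
for n,p in(('S',ps),('T',pt)):
    for q in([.0,-.16,.032],): print(n,'ridge line pt',Ro.from_euler('z',p[2]).apply(q)+[p[0],p[1],0])
E
python3 fit.py
```

```text
plate/stand S
[0.5295 0.1934] -8.34 res [-0.4 -0.1 -0.  -0.2 -0.3  0.2  0.9 -0.1]
T
[0.526 0.188] -8.32 res [ 0.   0.   0.2  0.3  0.1 -0.2 -0.3 -0.1]
bar S
[ 0.463  -0.2476] 87.17 res [-0.1 -0.2  0.2  0.5  0.1 -0.4 -0.3 -0. ]
T
[ 0.4605 -0.2524] 87.1 res [ 0.7  0.6  0.5 -0.5 -0.7  0.3 -0.4 -0.3]
mat S
[ 0.4827 -0.247 ] 90.08 res [-0.2 -0.1 -0.  -0.4  0.3  0.3 -0.1 -0.1]
T
[ 0.4805 -0.2531] 90.26 res [-0.5 -0.8 -0.7  0.8  0.6  0.7  0.5 -0.9]
S ridge line pt [0.5062824  0.03509642 0.032     ]
T ridge line pt [0.50282943 0.02969058 0.032     ]
```

```bash
cat >> fit.py <<'E'
print('fulcrum S')
a=fit([[.035,.022,0],[.035,-.022,0],[.035,.022,.018],[.035,-.022,.018],[-.035,.022,.018]],t([[157,320],[92,245],[157,273],[90,210],[336,215]],10,[250,180]),[.52,.03,-.13],S)
print('T')
b=fit([[.035,.022,.018],[.035,-.022,.018],[-.035,-.022,.018],[-.035,.022,.018]],t([[440,215],[497,220],[490,323],[430,318]],5,[155,150]),[.52,.03,-.13],T)
for p,q in((ps,a),(pt,b)): print(Ro.from_euler('z',-p[2]).apply([q[0]-p[0],q[1]-p[1],0]))
E
python3 fit.py | tail -6
python3 - <<'E'
from h import *
crop('pics/top0.png',228,180,40,50,14,'pics/d5.png')
E
```

```text
fulcrum S
[0.5222 0.0291] -7.34 res [-0.1  0.1 -0.4  0.1  0.1  0.4 -0.1 -0.7  0.6 -0.2]
T
[0.524  0.0289] -5.62 res [-0.8 -0.1  0.8 -0.   0.5  0.1 -0.5 -0. ]
[ 0.01665685 -0.16360326  0.        ]
[ 0.02110969 -0.15771598  0.        ]
```

View pics/d5.png

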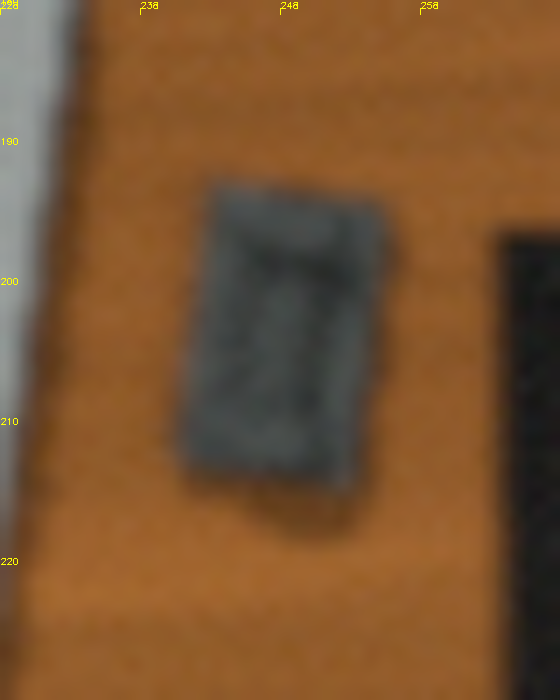

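```bash
python3 -m pendant '[[0,-0.001,0.03,0,0,0,1],[0,-0.002,0.06,0,0,0,1],[0,-0.002,0.09,0,0,0,0.6],[0,-0.002,0.11,0,0,0,0.2],[0,-0.002,0.12,0,0,0,0],[0,-0.002,0.124,0,0,0,0],[0,-0.002,0.124,0,0,0,0]]'
python3 - <<'E'
from h import *
st(); snap('scene','pics/scene2.png'); crop('pics/scene2.png',190,100,90,95,8,'pics/e1.png')
E
```

```text
clock: 2.45
tool_pos: [0.4611, -0.2635, 0.007]
orientation: [-180.0, -0.0, -92.9]
force: [-0.3, -0.4, 0.6]
opening: 0.0459
t 2.45 pos [ 0.4611 -0.2635  0.007 ] ori [-1.7997e+02 -1.0000e-02 -9.2890e+01] F [-0.3 -0.4  0.6] open 0.0459
```

View pics/e1.png

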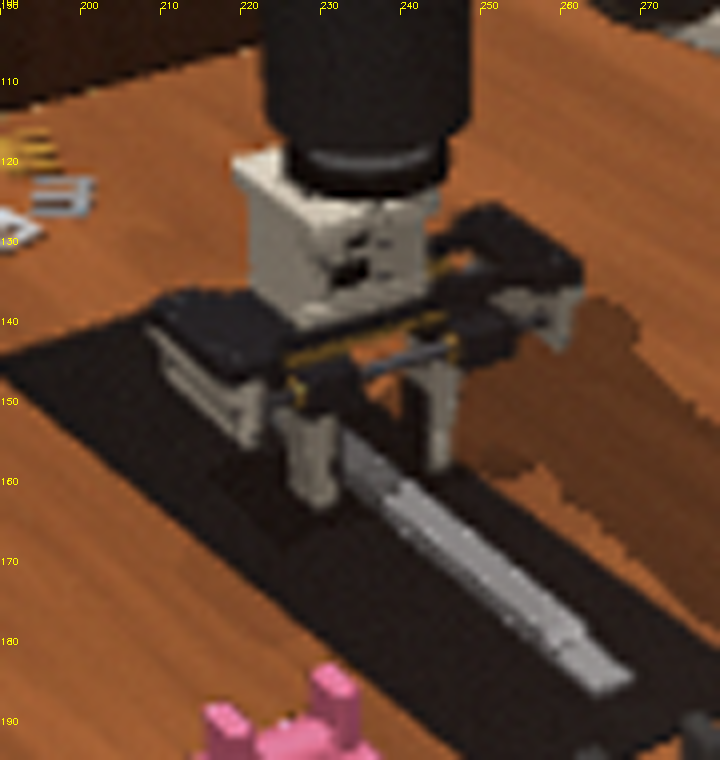

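```bash
python3 -m pendant '[[0,0,0.001,0,0,0,-0.3],[0,0,0.001,0,0,0,-0.6],[0,0,0.001,0,0,0,-1],[0,0,0.001,0,0,0,-1],[0,0,0.001,0,0,0,-1]]'
python3 - <<'E'
from h import *
st(); snap('scene','pics/scene3.png'); crop('pics/scene3.png',190,100,90,95,8,'pics/e2.png')
E
```

```text
clock: 3.12
tool_pos: [0.4609, -0.2632, 0.0058]
orientation: [-180.0, -0.0, -92.9]
force: [-1.2, 1.9, 4.1]
opening: 0.0198
t 3.12 pos [ 0.4609 -0.2632  0.0058] ori [-179.99   -0.    -92.85] F [-1.2  1.9  4.1] open 0.0198
```

View pics/e2.png

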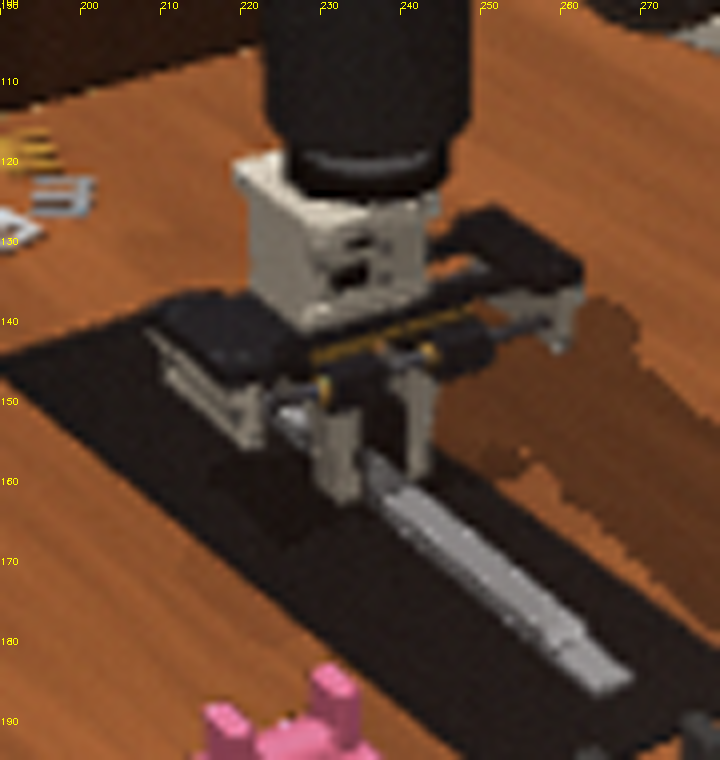

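```bash
cat >> h.py <<'E'
RG=np.array([.5234,.0296,.032]); HEAD=81.67; GRIP=.2032; OFF=.0028
def place(s,pitch,h,head=HEAD,grip=None,off=None,lat=0):
    grip=GRIP if grip is None else grip; off=OFF if off is None else off
    R=Rdown(head,pitch); b=-R[:,0]; n=-R[:,2]; p=RG+(s-grip)*b+(h+off)*n+lat*R[:,1]
    print('target',p.round(4)); return rows(p,R)
def where(grip=None,off=None):
    """from measured pose: bar tip distance past ridge, height of bar underside above ridge, pitch, heading, lateral at ridge"""
    grip=GRIP if grip is None else grip; off=OFF if off is None else off
    o=ctrl.get_obs();R=Ro.from_euler('xyz',o['orientation'],degrees=True).as_matrix();b=-R[:,0];n=-R[:,2]
    tip=np.array(o['tool_pos'])+grip*b-off*n; d=tip-RG
    print('s %.4f h %.4f lat(-x) %.4f pitch %.2f head %.2f tip'%(d@b,d@n,d@R[:,1],np.degrees(np.arcsin(-b[2])),np.degrees(np.arctan2(b[1],b[0]))),tip.round(4)); st()
E
python3 -m pendant '[[0,0,-0.01,0,0,0,-1],[0,0,-0.03,0,0,0,-1],[0,0,-0.06,0,0,0,-1],[0,0,-0.08,0,0,0,-1],[0,0,-0.08,0,0,0,-1]]'
python3 - <<'E'
from h import *
where(); place(.045,21.5,.03)
snap('scene','pics/scene4.png'); crop('pics/scene4.png',190,90,100,95,8,'pics/e3.png')
E
```

```text
clock: 3.8
tool_pos: [0.4615, -0.2633, 0.0867]
orientation: [-179.9, -0.0, -92.9]
force: [0.5, -0.8, -6.8]
opening: 0.0194
s -0.0924 h 0.0520 lat(-x) 0.0470 pitch 0.01 head 87.13 tip [ 0.4717 -0.0603  0.0839]
t 3.80 pos [ 0.4615 -0.2633  0.0867] ori [-1.7986e+02 -1.0000e-02 -9.2870e+01] F [ 0.5 -0.8 -6.8] open 0.0194
target [ 0.5038 -0.1041  0.1205]
row [-0.161  -0.0344 -0.0337] [-0.0203  0.375   0.0936] min rows 2.7
```

View pics/e3.png

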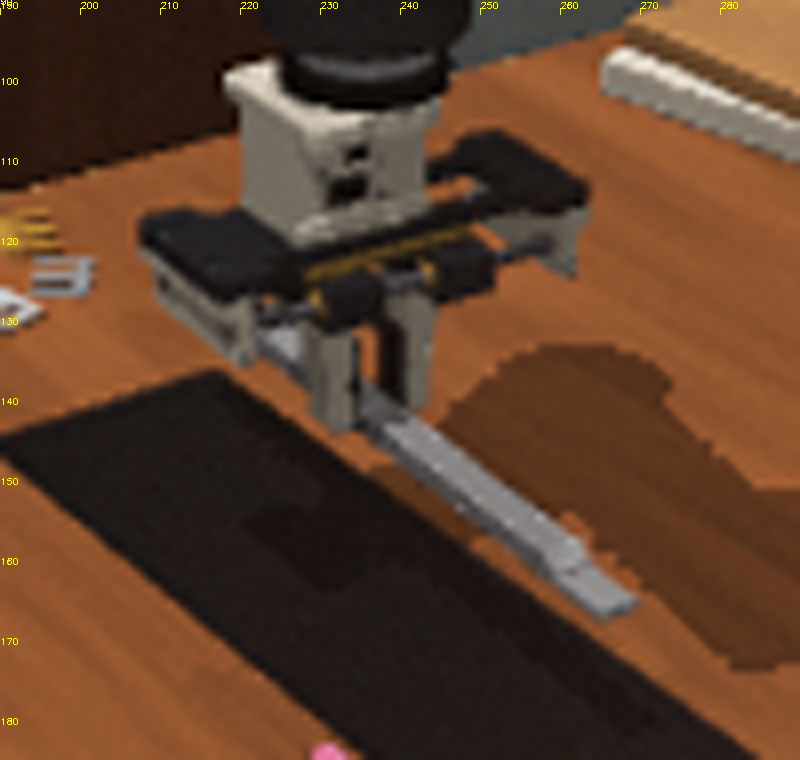

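```bash
python3 - <<'E'
from h import *
place(.03,21.5,.06)
o=ctrl.get_obs();R=Ro.from_euler('xyz',o['orientation'],degrees=True).as_matrix();tip=np.array(o['tool_pos'])-GRIP*R[:,0]+OFF*R[:,2]
q=[tip-.005*R[:,2]+s*R[:,1] for s in(-.01,.01)]; u=proj(q,'pics/scene4.png'); print((u-[190,90]+.5)*8-.5)
E
```

```text
target [ 0.5034 -0.1071  0.1539]
row [-0.1579 -0.0349 -0.0683] [-0.0183  0.3754  0.0937] min rows 2.8
[[601.9421352  613.44839772]
 [640.53654307 599.83417426]]
```

```bash
python3 -m pendant '[[-0.02,-0.004,-0.012,-0.003,0.05,0.013,-1],[-0.05,-0.011,-0.025,-0.006,0.12,0.03,-1],[-0.08,-0.018,-0.04,-0.009,0.19,0.048,-1],[-0.11,-0.025,-0.052,-0.012,0.26,0.066,-1],[-0.14,-0.031,-0.062,-0.016,0.33,0.083,-1],[-0.158,-0.035,-0.068,-0.018,0.375,0.094,-1],[-0.158,-0.035,-0.068,-0.018,0.375,0.094,-1],[-0.158,-0.035,-0.068,-0.018,0.375,0.094,-1]]'
python3 - <<'E'
from h import *
where(); place(.045,21.5,.004)
snap('scene','pics/scene5.png'); crop('pics/scene5.png',200,110,120,110,6,'pics/e4.png')
snap('top','pics/top5.png'); crop('pics/top5.png',215,160,120,90,6,'pics/e5.png')
E
```

```text
clock: 4.85
tool_pos: [0.5028, -0.1072, 0.1522]
orientation: [179.8, -21.5, -98.3]
force: [-0.4, 0.2, -6.6]
opening: 0.0193
s 0.0304 h 0.0583 lat(-x) 0.0009 pitch 21.50 head 81.74 tip [0.5298 0.0789 0.0751]
t 4.85 pos [ 0.5028 -0.1072  0.1522] ori [179.85 -21.5  -98.26] F [-0.4  0.2 -6.6] open 0.0193
target [ 0.5024 -0.1136  0.0963]
row [-0.0146 -0.0007  0.0543] [ 0.0022 -0.0001  0.0012] min rows 0.9
```

View pics/e4.png

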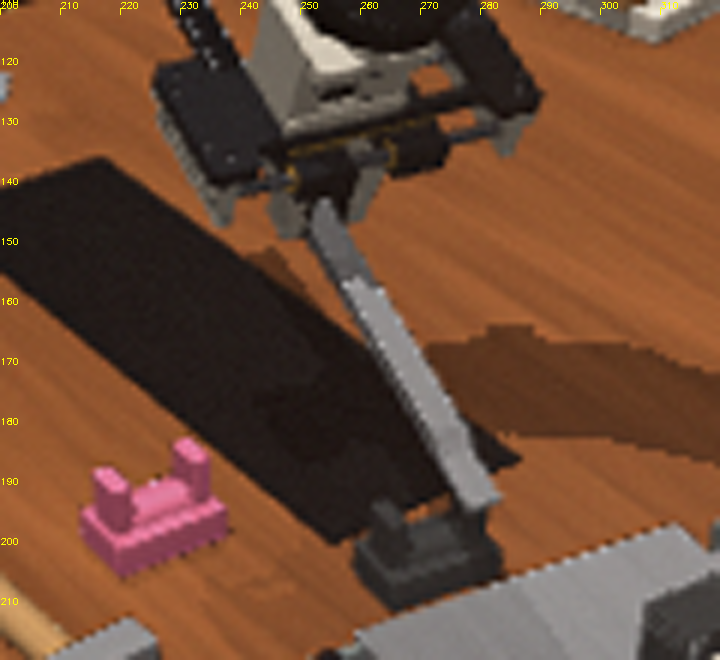

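View pics/e5.png

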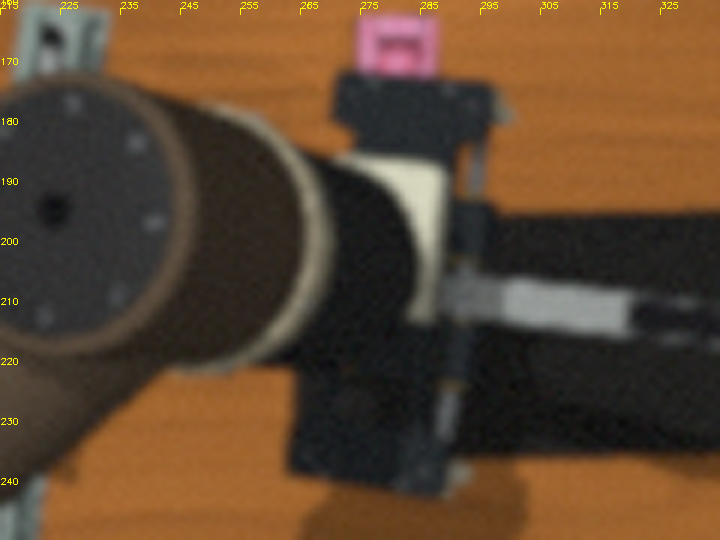

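```bash
python3 -m pendant '[[-0.003,0,0.01,0,0,0,-1],[-0.007,0,0.025,0,0,0,-1],[-0.011,-0.001,0.04,0,0,0,-1],[-0.0145,-0.001,0.05,0,0,0,-1],[-0.0145,-0.001,0.052,0,0,0,-1],[-0.0145,-0.001,0.052,0,0,0,-1]]'
python3 - <<'E'
from h import *
where(); place(.045,21.5,.001)
snap('scene','pics/scene6.png'); crop('pics/scene6.png',215,120,90,95,8,'pics/e6.png')
E
```

```text
clock: 5.7
tool_pos: [0.504, -0.113, 0.1]
orientation: [180.0, -21.5, -98.3]
force: [0.2, 0.4, -6.4]
opening: 0.0196
s 0.0444 h 0.0077 lat(-x) -0.0014 pitch 21.51 head 81.68 tip [0.5312 0.0731 0.0229]
t 5.70 pos [ 0.504 -0.113  0.1  ] ori [180.   -21.51 -98.32] F [ 0.2  0.4 -6.4] open 0.0196
target [ 0.5023 -0.1147  0.0935]
row [-0.0006  0.0015  0.0067] [ 0.     -0.0001  0.0001] min rows 0.1
```

View pics/e6.png

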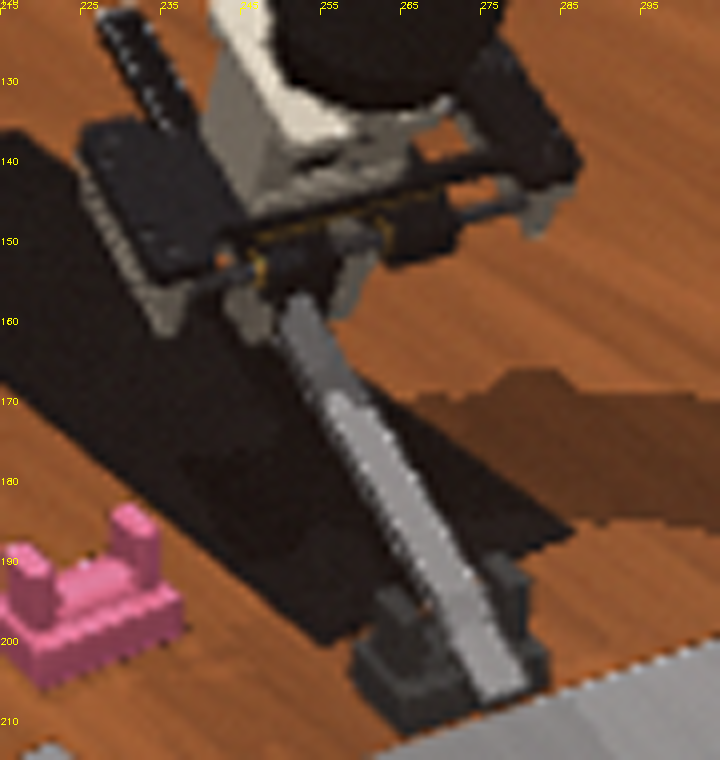

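```bash
python3 -m pendant '[[0,0,0.002,0,0,0,-1],[0,0,0.004,0,0,0,-1],[0,0,0.005,0,0,0,-1],[0,0,0.005,0,0,0,-1]]'
python3 - <<'E'
from h import *
where(); 
snap('scene','pics/scene7.png'); crop('pics/scene7.png',245,160,60,60,12,'pics/e7.png')
E
```

```text
clock: 6.25
tool_pos: [0.5036, -0.1147, 0.0952]
orientation: [180.0, -21.5, -98.3]
force: [-0.2, -0.6, -6.7]
opening: 0.0196
s 0.0445 h 0.0026 lat(-x) -0.0012 pitch 21.51 head 81.69 tip [0.5307 0.0714 0.0181]
t 6.25 pos [ 0.5036 -0.1147  0.0952] ori [179.98 -21.51 -98.31] F [-0.2 -0.6 -6.7] open 0.0196
```

View pics/e7.png

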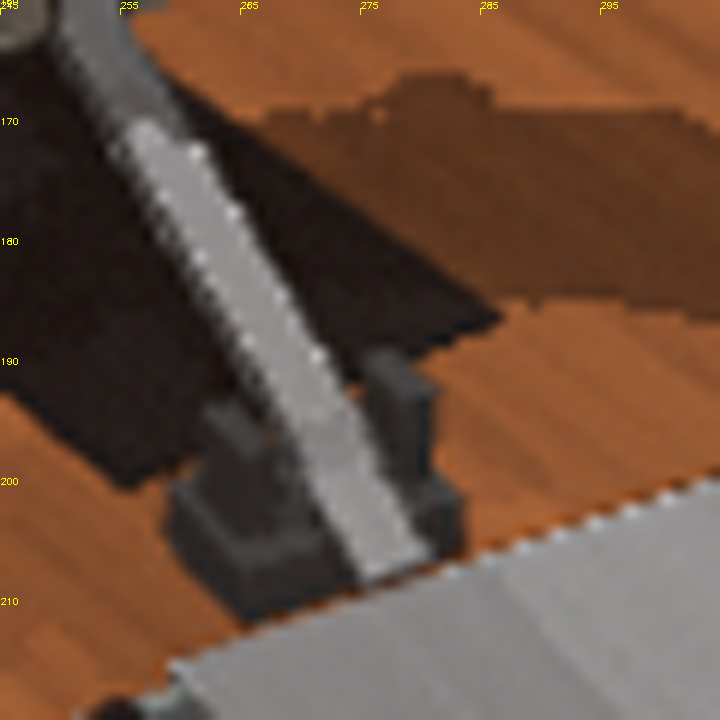

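```bash
python3 -m pendant '[[0,0,0.001,0,0,0,-1],[0,0,0.002,0,0,0,-1],[0,0,0.002,0,0,0,-1]]'
python3 - <<'E'
from h import *
where()
E
```

```text
clock: 6.68
tool_pos: [0.5034, -0.1154, 0.0933]
orientation: [180.0, -21.5, -98.3]
force: [0.1, 0.3, -5.8]
opening: 0.0195
s 0.0445 h 0.0005 lat(-x) -0.0012 pitch 21.51 head 81.69 tip [0.5306 0.0706 0.0162]
t 6.67 pos [ 0.5034 -0.1154  0.0933] ori [179.98 -21.51 -98.31] F [ 0.1  0.3 -5.8] open 0.0195
```

```bash
python3 -m pendant '[[-0.006,0,0,0,0,0,-1],[-0.012,0,0,0,0,0,-1],[-0.018,0,0,0,0,0,-1],[-0.022,0,0,0,0,0,-1]]'
python3 - <<'E'
from h import *
where()
E
```

```text
clock: 7.18
tool_pos: [0.5066, -0.0946, 0.0851]
orientation: [180.0, -21.5, -98.3]
force: [0.2, -0.2, -6.4]
opening: 0.0196
s 0.0672 h 0.0006 lat(-x) -0.0013 pitch 21.51 head 81.71 tip [0.5337 0.0915 0.008 ]
t 7.17 pos [ 0.5066 -0.0946  0.0851] ori [179.98 -21.51 -98.29] F [ 0.2 -0.2 -6.4] open 0.0196
```

```bash
python3 -m pendant '[[-0.004,0,0,0,0,0,-1],[-0.008,0,0,0,0,0,-1],[-0.012,0,0,0,0,0,-1],[-0.014,0,0,0,0,0,-1],[-0.014,0,0,0,0,0,-1]]'
python3 - <<'E'
from h import *
where()
snap('scene','pics/scene8.png'); crop('pics/scene8.png',225,120,100,100,8,'pics/e8.png')
E
```

```text
clock: 7.8
tool_pos: [0.5084, -0.0821, 0.0801]
orientation: [180.0, -21.5, -98.3]
force: [-0.5, 0.3, -6.3]
opening: 0.0197
s 0.0807 h 0.0007 lat(-x) -0.0013 pitch 21.50 head 81.70 tip [0.5355 0.104  0.003 ]
t 7.80 pos [ 0.5084 -0.0821  0.0801] ori [179.99 -21.5  -98.3 ] F [-0.5  0.3 -6.3] open 0.0197
```

View pics/e8.png

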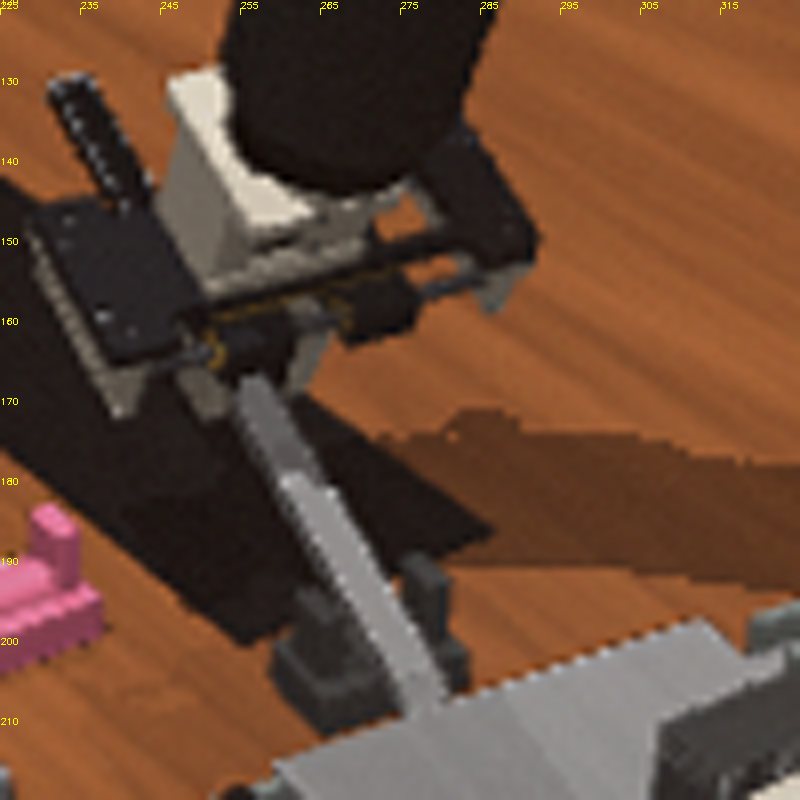

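```bash
python3 -m pendant '[[0,0,0.001,0,0,0,-1],[0,0,0.002,0,0,0,-1],[0,0,0.002,0,0,0,-1]]'
python3 - <<'E'
from h import *
where()
E
```

```text
clock: 8.22
tool_pos: [0.5083, -0.083, 0.0784]
orientation: [180.0, -21.5, -98.3]
force: [-0.7, 0.7, -4.7]
opening: 0.0194
s 0.0805 h -0.0013 lat(-x) -0.0014 pitch 21.50 head 81.68 tip [0.5355 0.103  0.0013]
t 8.22 pos [ 0.5083 -0.083   0.0784] ori [180.   -21.5  -98.32] F [-0.7  0.7 -4.7] open 0.0194
```

```bash
python3 -m pendant '[[0,0,0.0015,0,-0.01,0,-1],[0,0,0.0025,0,-0.02,0,-1],[0,0,0.0025,0,-0.02,0,-1]]'
python3 - <<'E'
from h import *
where()
E
```

```text
clock: 8.6
tool_pos: [0.5084, -0.0837, 0.0762]
orientation: [-180.0, -20.3, -98.3]
force: [-0.6, 2.2, -4.5]
opening: 0.0196
s 0.0807 h -0.0011 lat(-x) -0.0016 pitch 20.31 head 81.67 tip [0.5359 0.1039 0.003 ]
t 8.60 pos [ 0.5084 -0.0837  0.0762] ori [-179.97  -20.31  -98.33] F [-0.6  2.2 -4.5] open 0.0196
```

```bash
python3 -m pendant '[[0,0,0,0,0,0,-0.4],[0,0,0,0,0,0,-0.2],[0,0,0,0,0,0,0],[0,0,0,0,0,0,0]]'
python3 - <<'E'
from h import *
st()
snap('scene','pics/scene9.png'); crop('pics/scene9.png',225,120,100,100,8,'pics/e9.png')
E
```

```text
clock: 9.1
tool_pos: [0.5082, -0.0839, 0.0761]
orientation: [180.0, -20.4, -98.3]
force: [-0.4, 0.1, -0.3]
opening: 0.0426
t 9.10 pos [ 0.5082 -0.0839  0.0761] ori [180.   -20.36 -98.31] F [-0.4  0.1 -0.3] open 0.0426
```

View pics/e9.png

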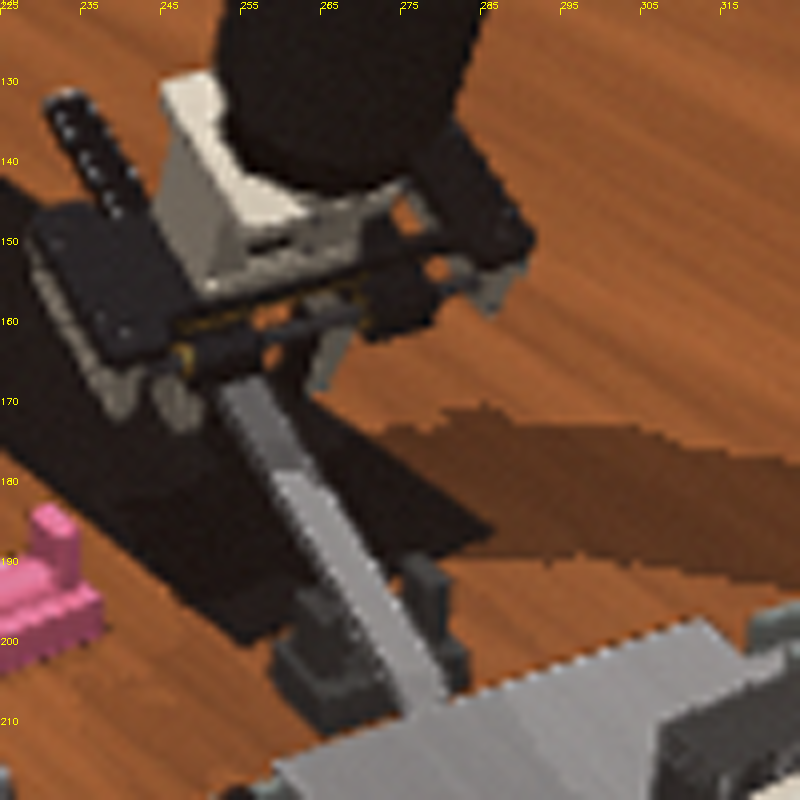

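```bash
python3 -m pendant '[[0,0,-0.015,0,0,0,0],[0,0,-0.035,0,0,0,0],[0.02,0,-0.05,0,0,0,0.2],[0.06,0,-0.05,0,0,0,0.2],[0.1,0,-0.05,0,0,0,0.2],[0.135,0,-0.05,0,0,0,0.2],[0.152,0,-0.05,0,0,0,0.2],[0.152,0,-0.05,0,0,0,0.2]]'
python3 - <<'E'
from h import *
st()
snap('scene','pics/scene10.png'); crop('pics/scene10.png',195,70,130,145,5,'pics/e10.png')
snap('top','pics/top10.png'); crop('pics/top10.png',215,160,150,90,5,'pics/e11.png')
E
```

```text
clock: 10.15
tool_pos: [0.4899, -0.2082, 0.176]
orientation: [-180.0, -20.3, -98.4]
force: [-0.9, -0.1, -1.2]
opening: 0.0522
t 10.15 pos [ 0.4899 -0.2082  0.176 ] ori [-179.97  -20.34  -98.41] F [-0.9 -0.1 -1.2] open 0.0522
```

View pics/e10.png

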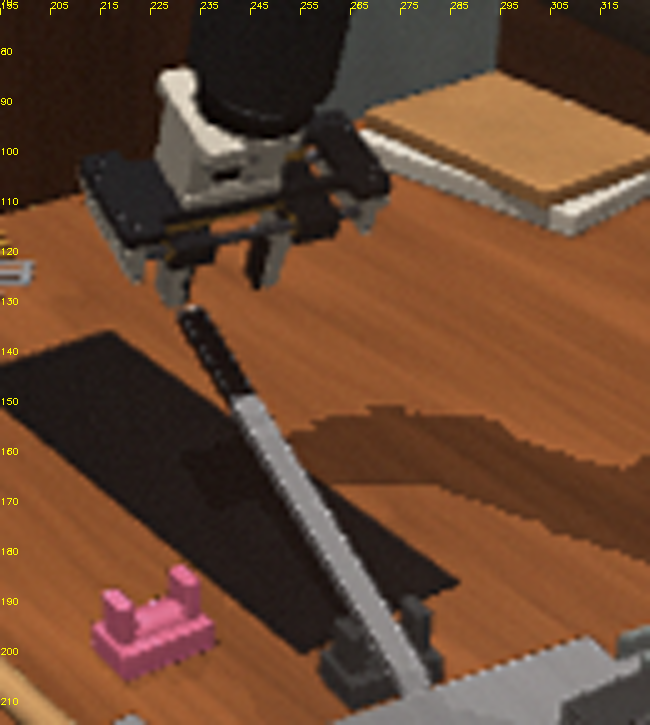

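View pics/e11.png

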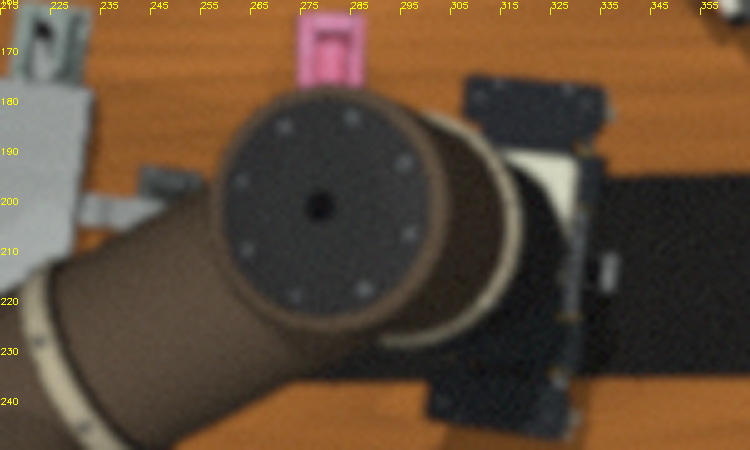

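```bash
python3 - <<'E'
from h import *
S='pics/scene10.png';im=cv2.imread(S);x0,y0,k=195,70,5
im=cv2.resize(im[y0:y0+145,x0:x0+130],None,fx=k,fy=k,interpolation=cv2.INTER_CUBIC)
R=Rdown(81.68,20.3);b=-R[:,0];n=-R[:,2];ty=R[:,1];tip=np.array([.5359,.1037,.003])
q=[tip-d*b+w*ty+h*n for d,w,h in((.38,-.01,.012),(.38,.01,.012),(.05,.01,.012),(.05,-.01,.012))]
u=(proj(q,S)-[x0,y0]+.5)*k-.5
cv2.polylines(im,[u.round().astype(int)],True,(0,255,0),1);cv2.imwrite('pics/e12.png',im)
E
```

```text
(no output)
```

View pics/e12.png

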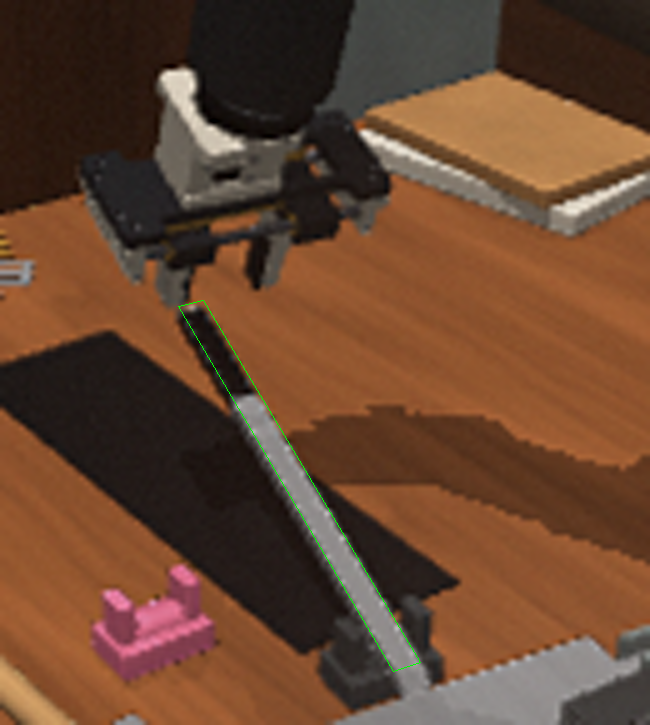

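```bash
python3 -m pendant '[[0,0,0.015,0,0,0,0.2],[0,0,0.035,0,0,0,0.2],[0,0,0.048,0,0,0,0],[0,0,0.053,0,0,0,-0.2],[0,0,0.053,0,0,0,-0.4],[0,0,0.053,0,0,0,-0.6],[0,0,0.053,0,0,0,-1],[0,0,0.053,0,0,0,-1],[0,0,0.053,0,0,0,-1]]'
python3 - <<'E'
from h import *
where(.355,-.0002)
snap('scene','pics/scene11.png'); crop('pics/scene11.png',195,70,130,145,5,'pics/e13.png')
E
```

```text
clock: 11.38
tool_pos: [0.4876, -0.2258, 0.1263]
orientation: [-180.0, -20.3, -98.3]
force: [-0.5, 0.7, 0.3]
opening: 0.02
s 0.0804 h -0.0011 lat(-x) -0.0015 pitch 20.35 head 81.68 tip [0.5358 0.1036 0.003 ]
t 11.38 pos [ 0.4876 -0.2258  0.1263] ori [-179.97  -20.35  -98.32] F [-0.5  0.7  0.3] open 0.0200
```

View pics/e13.png

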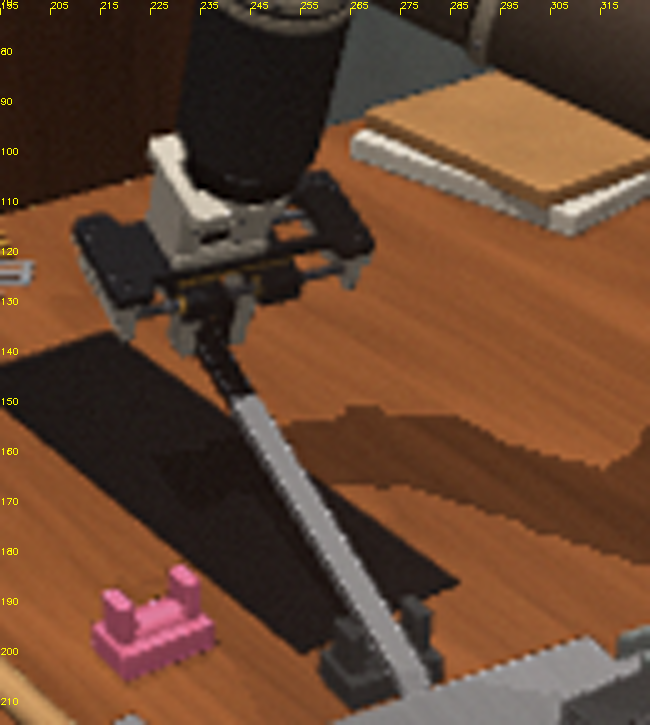

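```bash
python3 - <<'E'
from h import *
for p in (18.8,17.3,15.8,14.3,12.8,11.3,9.8,8.3,6.8): place(.0804,p,-.0011,HEAD,.355,-.0002,-.0015)
E
```

```text
target [ 0.4872 -0.2282  0.1193]
row [-0.0002  0.0001  0.0074] [-0.0005 -0.027   0.0002] min rows 0.1
target [ 0.4868 -0.2304  0.1124]
row [-0.0005  0.0001  0.0146] [-0.0005 -0.0532  0.0002] min rows 0.3
target [ 0.4866 -0.2324  0.1055]
row [-0.001   0.0001  0.0217] [-0.0005 -0.0794  0.0002] min rows 0.4
target [ 0.4863 -0.2342  0.0986]
row [-0.0017  0.0001  0.0289] [-0.0005 -0.1056  0.0002] min rows 0.6
target [ 0.486  -0.2359  0.0916]
row [-0.0026  0.0001  0.036 ] [-0.0005 -0.1317  0.0002] min rows 0.7
target [ 0.4858 -0.2373  0.0845]
row [-0.0036  0.0001  0.0431] [-0.0005 -0.1579  0.0002] min rows 0.8
target [ 0.4857 -0.2386  0.0775]
row [-0.0049  0.0001  0.0502] [-0.0005 -0.1841  0.0002] min rows 1.0
target [ 0.4855 -0.2397  0.0704]
row [-0.0063  0.0001  0.0573] [-5.000e-04 -2.103e-01  2.000e-04] min rows 1.1
target [ 0.4854 -0.2406  0.0632]
row [-0.008   0.0001  0.0643] [-5.000e-04 -2.365e-01  2.000e-04] min rows 1.3
```

```bash
python3 -m pendant '[[0,0,0.0036,0,-0.013,0,-1],[-0.0002,0,0.0074,0,-0.027,0,-1],[-0.0003,0,0.011,0,-0.04,0,-1],[-0.0005,0,0.0146,0,-0.053,0,-1],[-0.0007,0,0.018,0,-0.066,0,-1],[-0.001,0,0.0217,0,-0.079,0,-1],[-0.001,0,0.0217,0,-0.079,0,-1]]'
python3 - <<'E'
from h import *
where(.355,-.0002)
E
```

```text
clock: 12.3
tool_pos: [0.487, -0.2325, 0.1057]
orientation: [-179.9, -15.8, -98.3]
force: [-1.0, 2.0, 5.8]
opening: 0.0198
s 0.0803 h -0.0009 lat(-x) -0.0020 pitch 15.78 head 81.66 tip [0.5366 0.1055 0.0093]
t 12.30 pos [ 0.487  -0.2325  0.1057] ori [-179.93  -15.78  -98.34] F [-1.   2.   5.8] open 0.0198
```

```bash
python3 - <<'E'
from h import *
for p in (13.8,11.8,9.8,7.8,5.8): place(.0804,p,-.0011,HEAD,.355,-.0002,-.0017)
E
```

```text
target [ 0.4864 -0.2348  0.0962]
row [-0.0003  0.0003  0.0097] [-0.0011 -0.0345 -0.0001] min rows 0.2
target [ 0.4861 -0.2369  0.0869]
row [-0.0009  0.0003  0.0193] [-0.0012 -0.0694 -0.0001] min rows 0.4
target [ 0.4858 -0.2386  0.0775]
row [-0.0017  0.0003  0.0288] [-1.200e-03 -1.044e-01 -1.000e-04] min rows 0.6
target [ 0.4856 -0.24    0.068 ]
row [-0.003   0.0003  0.0383] [-1.200e-03 -1.393e-01 -1.000e-04] min rows 0.7
target [ 0.4855 -0.2411  0.0585]
row [-0.0045  0.0003  0.0478] [-0.0012 -0.1742 -0.    ] min rows 0.9
```

```bash
python3 -m pendant '[[-0.0001,0,0.0048,0,-0.017,0,-1],[-0.0003,0,0.0097,0,-0.0345,0,-1],[-0.0006,0,0.0145,0,-0.052,0,-1],[-0.0009,0,0.0193,0,-0.0694,0,-1],[-0.0013,0,0.024,0,-0.087,0,-1],[-0.0017,0,0.0288,0,-0.1044,0,-1],[-0.0023,0,0.0335,0,-0.122,0,-1],[-0.003,0,0.0383,0,-0.139,0,-1],[-0.003,0,0.0383,0,-0.139,0,-1]]'
python3 - <<'E'
from h import *
where(.355,-.0002)
snap('scene','pics/scene12.png'); crop('pics/scene12.png',215,110,150,160,5,'pics/e14.png')
for p in (5.8,3.8,1.8,.8,0,-1): place(.0804,p,-.0011,HEAD,.355,-.0002,-.0017)
E
```

```text
clock: 13.42
tool_pos: [0.4862, -0.2403, 0.0681]
orientation: [-179.9, -7.8, -98.3]
force: [0.2, 2.2, 6.6]
opening: 0.0196
s 0.0802 h -0.0012 lat(-x) -0.0023 pitch 7.83 head 81.66 tip [0.5372 0.1077 0.0199]
t 13.43 pos [ 0.4862 -0.2403  0.0681] ori [-179.91   -7.83  -98.34] F [0.2 2.2 6.6] open 0.0196
target [ 0.4855 -0.2411  0.0585]
row [-0.0004  0.0006  0.0098] [-0.0017 -0.0356  0.    ] min rows 0.2
target [ 0.4854 -0.2418  0.0489]
row [-0.001   0.0006  0.0193] [-0.0017 -0.0706  0.    ] min rows 0.4
target [ 0.4853 -0.2423  0.0393]
row [-0.0019  0.0006  0.0289] [-1.700e-03 -1.055e-01  1.000e-04] min rows 0.6
target [ 0.4853 -0.2423  0.0345]
row [-0.0025  0.0006  0.0336] [-1.700e-03 -1.229e-01  1.000e-04] min rows 0.7
target [ 0.4853 -0.2423  0.0307]
row [-0.003   0.0006  0.0374] [-1.700e-03 -1.369e-01  1.000e-04] min rows 0.7
target [ 0.4853 -0.2423  0.0259]
row [-0.0037  0.0006  0.0422] [-1.700e-03 -1.543e-01  1.000e-04] min rows 0.8
```

View pics/e14.png

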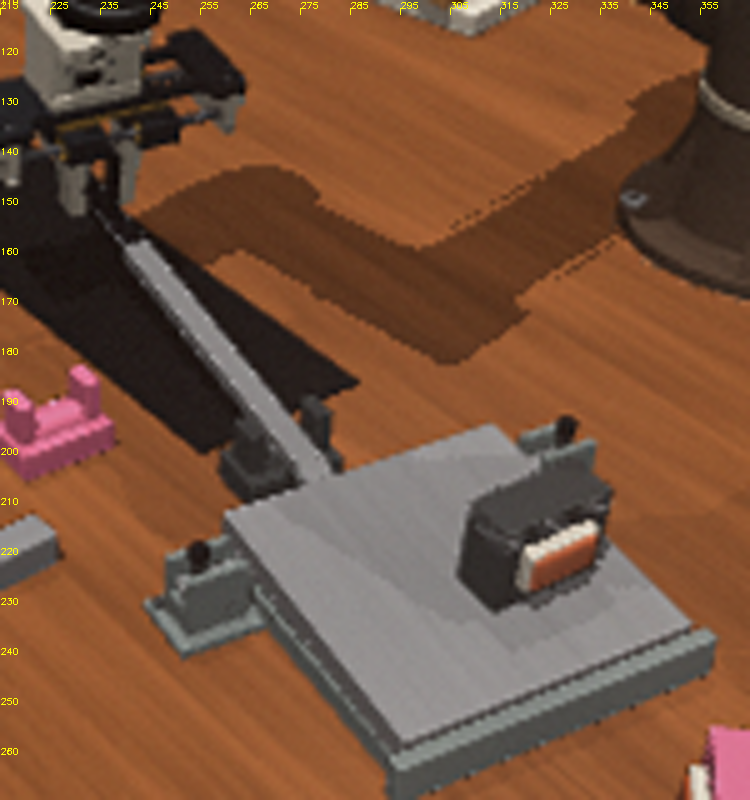

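```bash
python3 -m pendant '[[-0.0002,0,0.005,0,-0.018,0,-1],[-0.0004,0,0.0098,0,-0.0356,0,-1],[-0.0007,0,0.0145,0,-0.053,0,-1],[-0.001,0,0.0193,0,-0.0706,0,-1],[-0.0014,0,0.024,0,-0.088,0,-1],[-0.0019,0,0.0289,0,-0.1055,0,-1],[-0.0024,0,0.033,0,-0.12,0,-1],[-0.0028,0,0.0355,0,-0.13,0,-1],[-0.0028,0,0.0355,0,-0.13,0,-1]]'
python3 - <<'E'
from h import *
where(.355,-.0002)
snap('scene','pics/scene13.png'); crop('pics/scene13.png',235,170,120,95,6,'pics/e15.png')
E
```

```text
clock: 14.6
tool_pos: [0.4862, -0.2426, 0.0329]
orientation: [-179.9, -0.4, -98.3]
force: [-0.3, -0.4, 8.2]
opening: 0.0198
s 0.0803 h -0.0009 lat(-x) -0.0025 pitch 0.41 head 81.69 tip [0.5375 0.1087 0.0305]
t 14.60 pos [ 0.4862 -0.2426  0.0329] ori [-179.87   -0.41  -98.31] F [-0.3 -0.4  8.2] open 0.0198
```

View pics/e15.png

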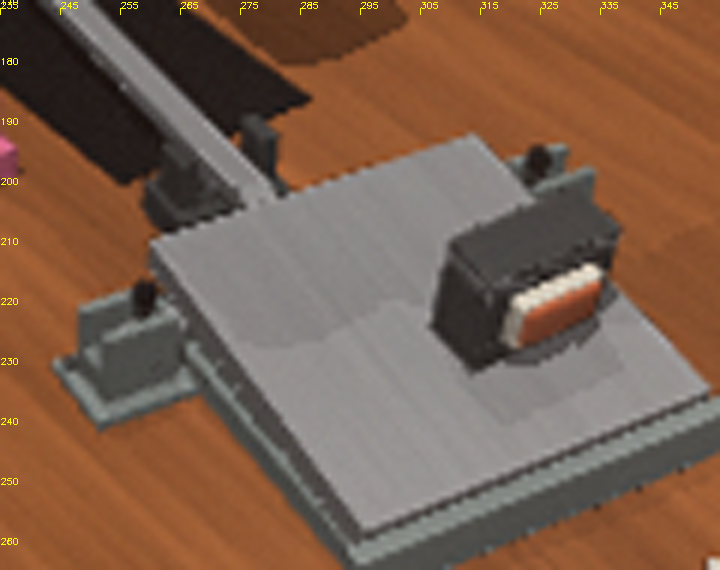

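```bash
python3 - <<'E'
from h import *
Rz=Ro.from_euler('z',-8.33,degrees=True)
for sx in(-1,1):
  for d in(.13,.115): print(sx,d,proj(Rz.apply([sx*d,-.065,.054])+[.5278,.1907,0],'pics/scene13.png'))
a=cv2.imread('pics/scene12.png');b=cv2.imread('pics/scene13.png')
f=lambda im,x0:cv2.resize(im[185:235,x0:x0+40],None,fx=9,fy=9,interpolation=cv2.INTER_CUBIC)
cv2.imwrite('pics/e16.png',np.hstack([f(a,240),f(b,240)]));cv2.imwrite('pics/e17.png',np.hstack([f(a,310),f(b,310)]))
E
```

```text
-1 0.13 [[326.86516127 194.71622003]]
-1 0.115 [[323.07385792 196.01853827]]
1 0.13 [[255.14321971 219.35281181]]
1 0.115 [[259.6570887  217.80229121]]
```

View pics/e16.png

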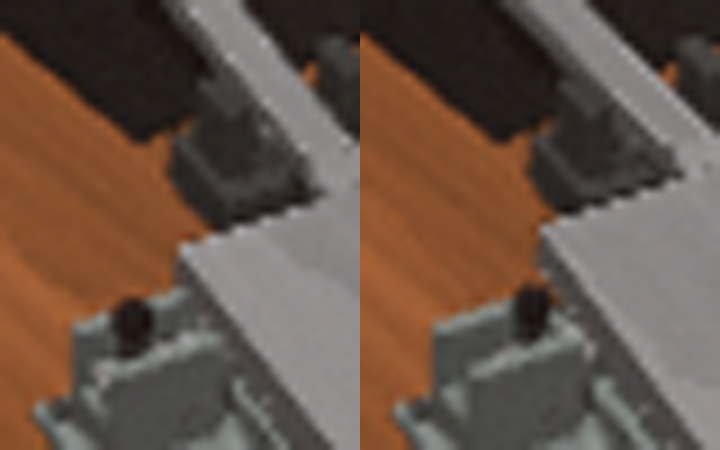

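View pics/e17.png

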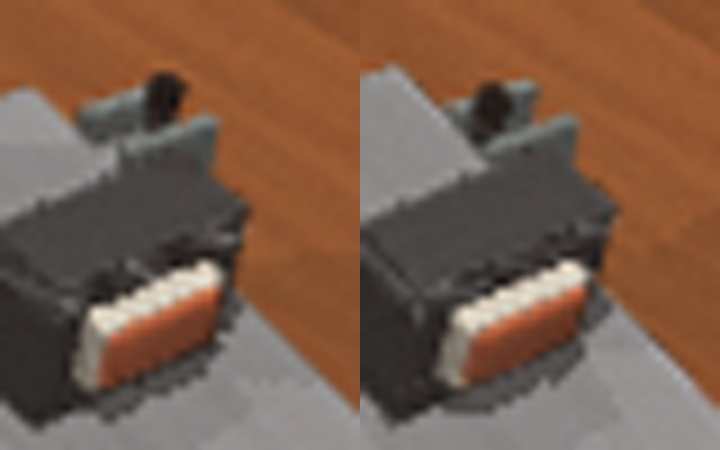

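```bash
python3 - <<'E'
from h import *
for p in (1.4,2.4,3.4,4.4,5.4,6.4): place(.0803,p,-.0009,HEAD,.355,-.0002,-.0025)
E
```

```text
target [ 0.4861 -0.2425  0.0376]
row [-0.      0.0001 -0.0047] [-0.0024  0.0171  0.0004] min rows 0.1
target [ 0.4861 -0.2424  0.0424]
row [-0.0001  0.0001 -0.0095] [-0.0024  0.0346  0.0004] min rows 0.2
target [ 0.4861 -0.2422  0.0472]
row [-0.0003  0.0001 -0.0142] [-0.0024  0.052   0.0004] min rows 0.3
target [ 0.4862 -0.2418  0.052 ]
row [-0.0006  0.0001 -0.019 ] [-0.0024  0.0695  0.0004] min rows 0.4
target [ 0.4862 -0.2415  0.0568]
row [-0.0009  0.     -0.0238] [-0.0024  0.0869  0.0004] min rows 0.5
target [ 0.4863 -0.241   0.0615]
row [-0.0014  0.     -0.0286] [-0.0024  0.1044  0.0003] min rows 0.6
```

```bash
python3 -m pendant '[[0,0,-0.0025,0,0.009,0,-1],[0,0,-0.0048,0,0.0175,0,-1],[0,0,-0.007,0,0.026,0,-1],[-0.0001,0,-0.0095,0,0.0346,0,-1],[-0.0002,0,-0.012,0,0.0433,0,-1],[-0.0003,0,-0.0142,0,0.052,0,-1],[-0.0003,0,-0.0142,0,0.052,0,-1]]'
python3 - <<'E'
from h import *
where(.355,-.0002)
snap('scene','pics/scene14.png'); crop('pics/scene14.png',235,170,120,95,6,'pics/e18.png')
E
```

```text
clock: 15.52
tool_pos: [0.4843, -0.2416, 0.0459]
orientation: [179.9, -3.4, -98.3]
force: [0.1, -5.1, -1.7]
opening: 0.0195
s 0.0807 h -0.0022 lat(-x) -0.0006 pitch 3.40 head 81.67 tip [0.5356 0.1091 0.025 ]
t 15.53 pos [ 0.4843 -0.2416  0.0459] ori [179.92  -3.4  -98.33] F [ 0.1 -5.1 -1.7] open 0.0195
```

View pics/e18.png

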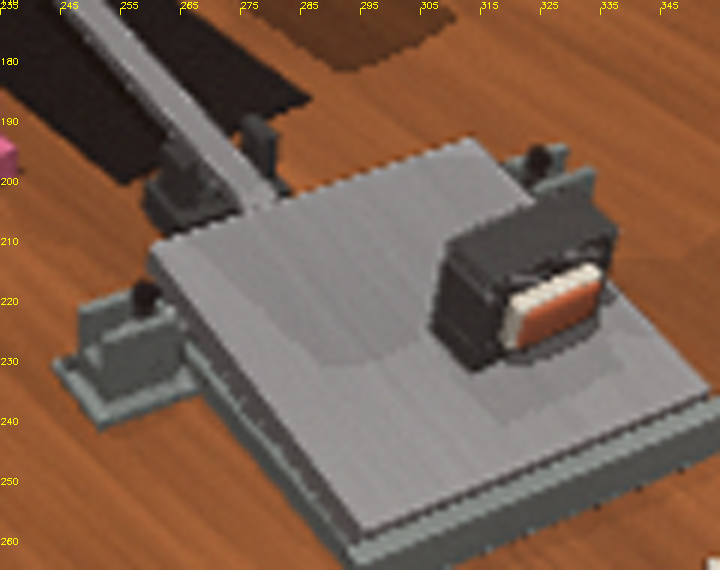

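```bash
python3 -m pendant '[[0,0,0.002,0,-0.008,0,-1],[0,0,0.004,0,-0.016,0,-1],[0,0,0.0065,0,-0.025,0,-1],[0,0,0.0075,0,-0.029,0,-1],[0,0,0.0075,0,-0.029,0,-1]]'
python3 - <<'E'
from h import *
where(.355,-.0002)
E
```

```text
clock: 16.2
tool_pos: [0.4858, -0.242, 0.0395]
orientation: [-179.9, -1.7, -98.3]
force: [-2.3, 0.2, 8.5]
opening: 0.0194
s 0.0807 h -0.0005 lat(-x) -0.0020 pitch 1.71 head 81.70 tip [0.537  0.1091 0.0291]
t 16.20 pos [ 0.4858 -0.242   0.0395] ori [-179.93   -1.71  -98.3 ] F [-2.3  0.2  8.5] open 0.0194
```

```bash
python3 -m pendant '[[0,0,-0.0015,0,0.005,0,-1],[0,0,-0.003,0,0.01,0,-1],[0,0,-0.003,0,0.01,0,-1]]'
python3 - <<'E'
from h import *
where(.355,-.0002)
E
```

```text
clock: 16.58
tool_pos: [0.4856, -0.2419, 0.0424]
orientation: [-179.9, -2.3, -98.3]
force: [-1.5, -2.0, 5.5]
opening: 0.0199
s 0.0807 h -0.0004 lat(-x) -0.0017 pitch 2.29 head 81.71 tip [0.5367 0.1091 0.0284]
t 16.57 pos [ 0.4856 -0.2419  0.0424] ori [-179.94   -2.29  -98.29] F [-1.5 -2.   5.5] open 0.0199
```

```bash
python3 -m pendant '[[0,0,-0.001,0,0.004,0,-1],[0,0,-0.002,0,0.008,0,-1],[0,0,-0.002,0,0.008,0,-1]]'
python3 - <<'E'
from h import *
where(.355,-.0002)
E
```

```text
clock: 16.95
tool_pos: [0.4852, -0.2418, 0.0438]
orientation: [-180.0, -2.8, -98.3]
force: [-0.1, -1.1, 2.2]
opening: 0.0196
s 0.0807 h -0.0012 lat(-x) -0.0014 pitch 2.77 head 81.70 tip [0.5364 0.1091 0.0269]
t 16.95 pos [ 0.4852 -0.2418  0.0438] ori [-179.99   -2.77  -98.3 ] F [-0.1 -1.1  2.2] open 0.0196
```

Near zero hand force: the bar now rests by its own weight. Release and regrip at its centre of mass.

```bash
python3 -m pendant '[[0,0,0,0,0,0,-0.6],[0,0,0,0,0,0,-0.4],[0,0,0,0,0,0,-0.2],[0,0,0,0,0,0,0],[0,0,0,0,0,0,0.1],[0,0,-0.015,0,0,0,0.2],[0,0,-0.035,0,0,0,0.2],[-0.02,0,-0.045,0,0,0,0.2],[-0.06,0,-0.045,0,0,0,0.2],[-0.1,0,-0.045,0,0,0,0.2],[-0.135,0,-0.045,0,0,0,0.2],[-0.152,0,-0.045,0,0,0,0.2]]'
python3 - <<'E'
from h import *
where()
snap('scene','pics/scene15.png'); crop('pics/scene15.png',205,95,150,150,5,'pics/e19.png')
E
```

```text
clock: 18.45
tool_pos: [0.508, -0.0879, 0.0825]
orientation: [-179.9, -2.7, -98.2]
force: [-0.1, -0.3, -0.0]
opening: 0.0524
s 0.0824 h 0.0419 lat(-x) -0.0016 pitch 2.74 head 81.78 tip [0.537  0.1128 0.07  ]
t 18.45 pos [ 0.508  -0.0879  0.0825] ori [-179.93   -2.74  -98.22] F [-0.1 -0.3 -0. ] open 0.0524
```

View pics/e19.png

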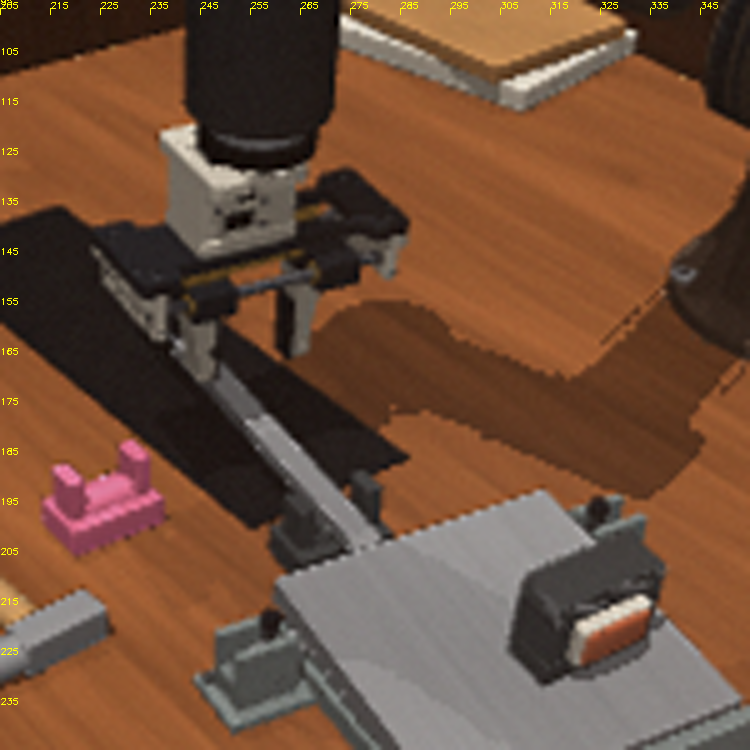

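```bash
python3 -m pendant '[[0,0,0.015,0,0,0,0.2],[0,0,0.03,0,0,0,0.2],[0,0,0.041,0,0,0,0],[0,0,0.044,0,0,0,-0.2],[0,0,0.044,0,0,0,-0.4],[0,0,0.044,0,0,0,-0.6],[0,0,0.044,0,0,0,-1],[0,0,0.044,0,0,0,-1],[0,0,0.044,0,0,0,-1]]'
python3 - <<'E'
from h import *
where()
snap('scene','pics/scene16.png'); crop('pics/scene16.png',205,95,150,150,5,'pics/e20.png')
E
```

```text
clock: 19.62
tool_pos: [0.5071, -0.0916, 0.0377]
orientation: [-180.0, -2.8, -98.3]
force: [-1.0, -0.5, 2.1]
opening: 0.0199
s 0.0808 h -0.0030 lat(-x) -0.0014 pitch 2.77 head 81.69 tip [0.5364 0.1091 0.0251]
t 19.62 pos [ 0.5071 -0.0916  0.0377] ori [-179.99   -2.77  -98.31] F [-1.  -0.5  2.1] open 0.0199
```

View pics/e20.png

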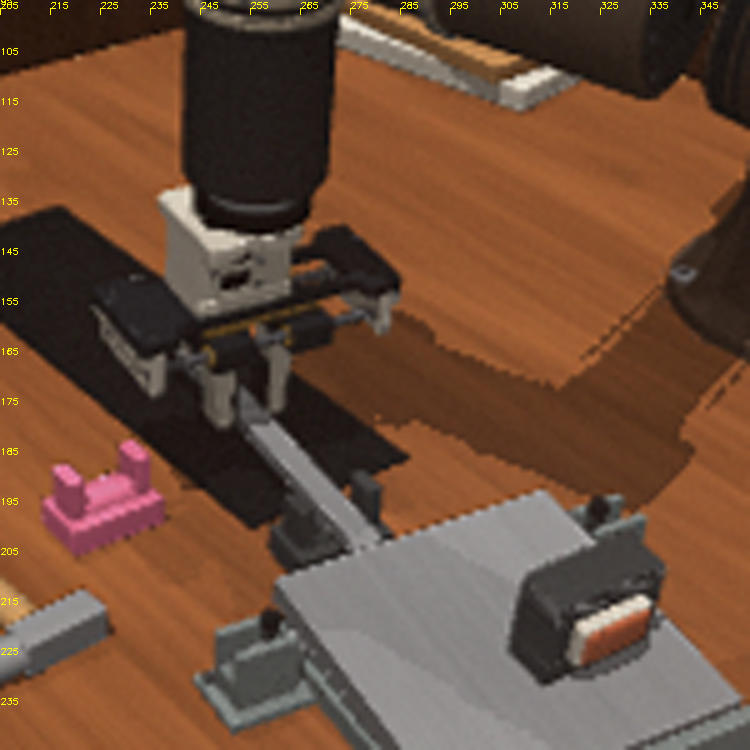

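```bash
python3 -m pendant '[[0,0,-0.003,0,0.02,0,-1],[0,0,-0.006,0,0.045,0,-1],[0,0,-0.0095,0,0.07,0,-1],[0,0,-0.0095,0,0.07,0,-1]]'
python3 - <<'E'
from h import *
where(None,0); rows(np.array(ctrl.get_obs()['tool_pos'])+Ro.from_euler('xyz',ctrl.get_obs()['orientation'],degrees=True).apply([.045,0,0]),Ro.from_euler('xyz',ctrl.get_obs()['orientation'],degrees=True).as_matrix())
snap('scene','pics/scene17.png'); crop('pics/scene17.png',235,170,120,95,6,'pics/e21.png')
E
```

```text
clock: 20.18
tool_pos: [0.5065, -0.0907, 0.0465]
orientation: [179.9, -6.8, -98.3]
force: [-1.4, -0.6, -6.0]
opening: 0.0196
s 0.0808 h -0.0000 lat(-x) -0.0006 pitch 6.82 head 81.73 tip [0.5355 0.1089 0.0224]
t 20.18 pos [ 0.5065 -0.0907  0.0465] ori [179.93  -6.82 -98.27] F [-1.4 -0.6 -6. ] open 0.0196
row [ 0.045 -0.    -0.   ] [-0. -0.  0.] min rows 0.7
```

View pics/e21.png

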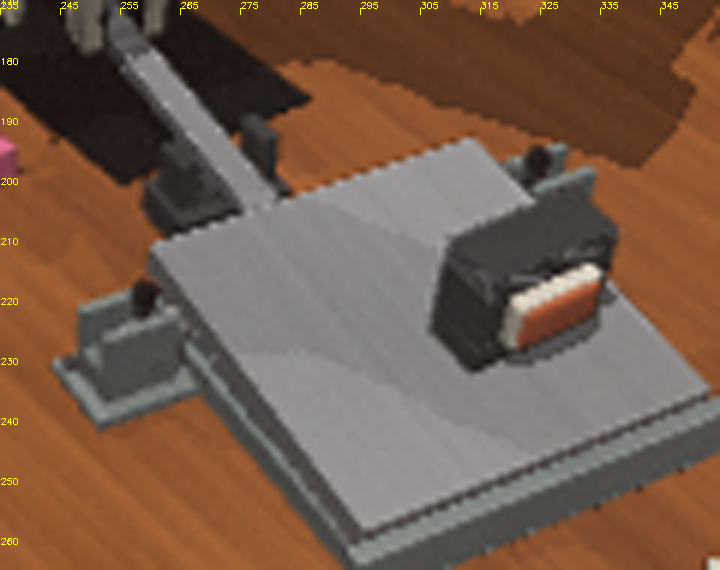

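```bash
python3 -m pendant '[[0.006,0,-0.001,0,0,0,-1],[0.014,0,-0.001,0,0,0,-1],[0.024,0,-0.001,0,0,0,-1],[0.034,0,-0.001,0,0,0,-1],[0.045,0,-0.001,0,0,0,-1],[0.045,0,-0.001,0,0,0,-1]]'
python3 - <<'E'
from h import *
where(None,0)
snap('scene','pics/scene18.png'); crop('pics/scene18.png',205,130,150,130,5,'pics/e22.png')
E
```

```text
clock: 20.98
tool_pos: [0.5003, -0.1362, 0.0534]
orientation: [180.0, -6.8, -98.4]
force: [0.0, 0.9, -5.9]
opening: 0.0196
s 0.0345 h 0.0015 lat(-x) -0.0013 pitch 6.78 head 81.61 tip [0.5297 0.0634 0.0294]
t 20.98 pos [ 0.5003 -0.1362  0.0534] ori [179.99  -6.78 -98.39] F [ 0.   0.9 -5.9] open 0.0196
```

View pics/e22.png

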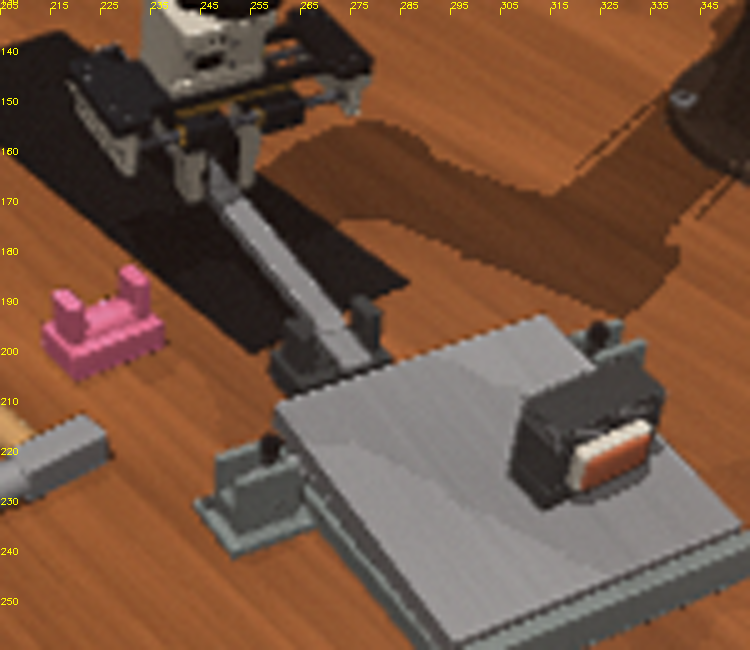

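```bash
python3 -m pendant '[[0.002,0,-0.015,0,0,0,-1],[0.005,0,-0.04,0,0,0,-1],[0.008,0,-0.065,0,0,0,-1],[0.008,0,-0.065,0,0,0,-1]]'
python3 - <<'E'
from h import *
where(None,0); rows([.4816,-.263,.07],Rdown(90.2,0))
E
```

```text
clock: 21.52
tool_pos: [0.5021, -0.1351, 0.1203]
orientation: [-179.8, -6.7, -98.3]
force: [0.1, 0.1, -7.1]
opening: 0.0199
s 0.0280 h 0.0683 lat(-x) -0.0030 pitch 6.71 head 81.69 tip [0.5313 0.0646 0.0966]
t 21.52 pos [ 0.5021 -0.1351  0.1203] ori [-179.77   -6.71  -98.31] F [ 0.1  0.1 -7.1] open 0.0199
row [0.1228 0.0021 0.0651] [ 0.0048 -0.1171 -0.1481] min rows 2.2
```

```bash
python3 -m pendant '[[0.02,0,0.002,0,-0.02,-0.01,-1],[0.05,0,0.01,0,-0.045,-0.04,-1],[0.08,0.001,0.03,0.002,-0.07,-0.08,-1],[0.105,0.002,0.05,0.004,-0.1,-0.12,-1],[0.12,0.002,0.062,0.005,-0.117,-0.148,-1],[0.123,0.002,0.065,0.005,-0.117,-0.148,-1],[0.123,0.002,0.065,0.005,-0.117,-0.148,-1]]'
python3 - <<'E'
from h import *
where(None,0); rows([.4816,-.263,.0055],Rdown(90.2,0))
snap('scene','pics/scene19.png'); crop('pics/scene19.png',170,90,150,125,5,'pics/e23.png')
E
```

```text
clock: 22.4
tool_pos: [0.4792, -0.2635, 0.0677]
orientation: [179.7, -0.0, -89.9]
force: [0.2, 0.5, -6.1]
opening: 0.0197
s -0.0899 h 0.0353 lat(-x) 0.0450 pitch 0.04 head 90.10 tip [ 0.4788 -0.0603  0.0676]
t 22.40 pos [ 0.4792 -0.2635  0.0677] ori [ 1.7967e+02 -4.0000e-02 -8.9900e+01] F [ 0.2  0.5 -6.1] open 0.0197
row [-0.0006 -0.0028  0.0622] [ 0.0058 -0.0007 -0.0017] min rows 1.0
```

View pics/e23.png

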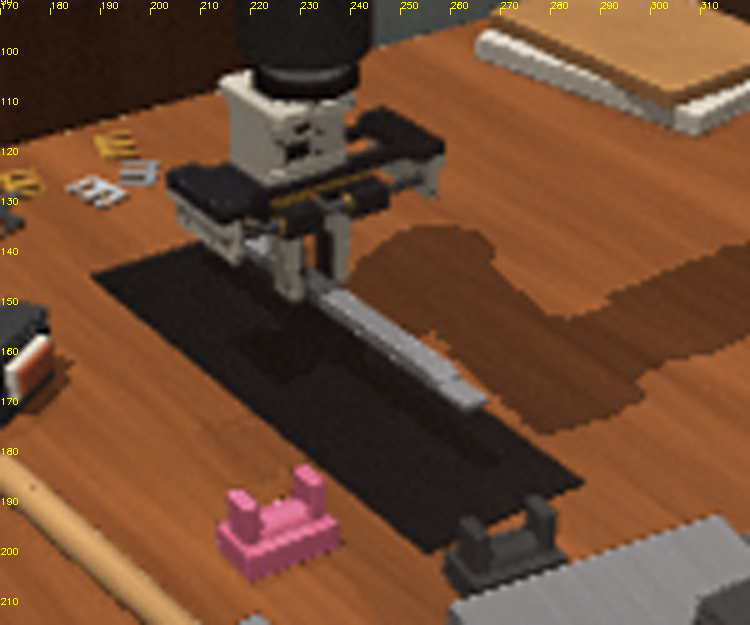

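```bash
python3 -m pendant '[[0,-0.001,0.02,0,0,0,-1],[0,-0.002,0.04,0.003,0,0,-1],[0,-0.003,0.054,0.005,0,0,-1],[0,-0.003,0.06,0.005,0,0,-1],[0,-0.003,0.062,0.005,0,0,-1],[0,-0.003,0.062,0.005,0,0,-1]]'
python3 - <<'E'
from h import *
where(None,0)
E
```

```text
clock: 23.2
tool_pos: [0.483, -0.2637, 0.0071]
orientation: [-179.9, -0.1, -89.8]
force: [0.1, -1.0, -6.6]
opening: 0.0196
s -0.0900 h -0.0251 lat(-x) 0.0414 pitch 0.06 head 90.17 tip [ 0.4824 -0.0605  0.0069]
t 23.20 pos [ 0.483  -0.2637  0.0071] ori [-1.799e+02 -6.000e-02 -8.983e+01] F [ 0.1 -1.  -6.6] open 0.0196
```

```bash
python3 -m pendant '[[0,0,0.001,0,0,0,-1],[0,0,0.002,0,0,0,-1],[0,0,0.003,0,0,0,-1],[0,0,0.003,0,0,0,-1]]'
python3 - <<'E'
from h import *
st()
E
```

```text
clock: 23.7
tool_pos: [0.483, -0.2638, 0.0047]
orientation: [-179.9, -0.1, -89.8]
force: [-2.6, 2.0, 4.9]
opening: 0.0196
t 23.70 pos [ 0.483  -0.2638  0.0047] ori [-1.7989e+02 -7.0000e-02 -8.9810e+01] F [-2.6  2.   4.9] open 0.0196
```

Contact on the mat (force now upward): release and withdraw.

```bash
python3 -m pendant '[[0,0,0,0,0,0,-0.6],[0,0,0,0,0,0,-0.4],[0,0,0,0,0,0,-0.2],[0,0,0,0,0,0,0],[0,0,0,0,0,0,0.2],[0,0,-0.02,0,0,0,0.2],[0,0,-0.06,0,0,0,0.2],[0,0,-0.11,0,0,0,0.2],[0.03,0,-0.15,0,0,0,0.2],[0.08,0,-0.16,0,0,0,0.2],[0.1,0,-0.17,0,0,0,0.2],[0.1,0,-0.17,0,0,0,0.2]]'
python3 - <<'E'
from h import *
st()
snap('scene','pics/scene20.png'); snap('top','pics/top20.png'); crop('pics/scene20.png',165,90,200,190,4,'pics/e24.png')
E
```

```text
clock: 25.2
tool_pos: [0.4827, -0.3649, 0.1742]
orientation: [-179.9, -0.1, -90.0]
force: [0.1, 0.6, -0.1]
opening: 0.0527
t 25.20 pos [ 0.4827 -0.3649  0.1742] ori [-1.7989e+02 -7.0000e-02 -8.9950e+01] F [ 0.1  0.6 -0.1] open 0.0527
```

View pics/e24.png

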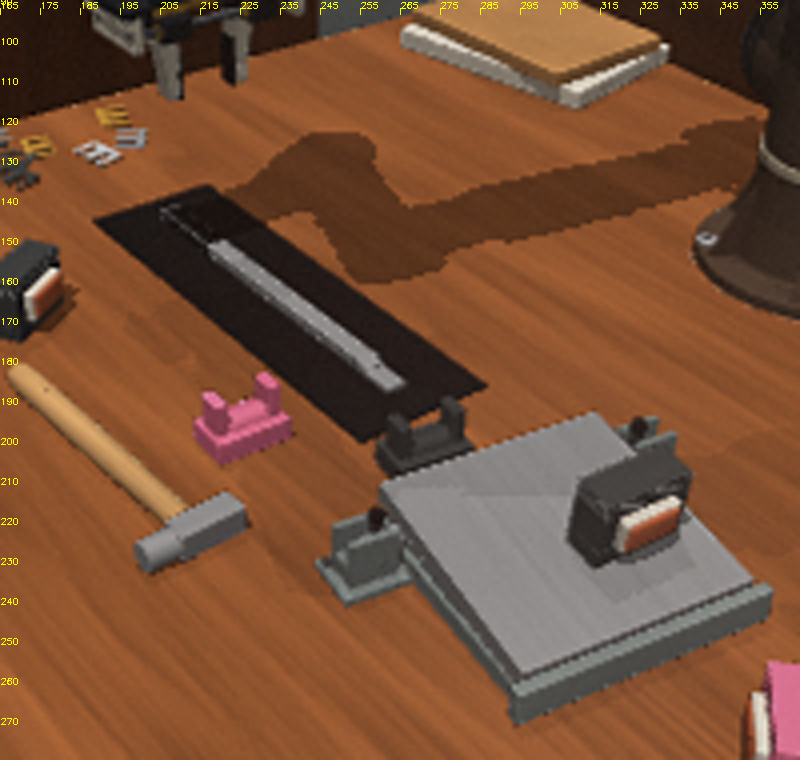

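View pics/top20.png

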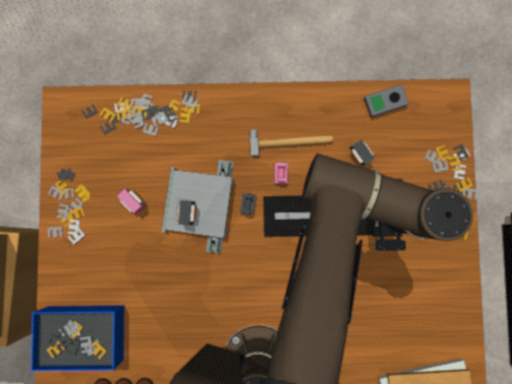

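```bash
python3 - <<'E'
from h import *
S='pics/scene20.png';im=cv2.imread(S);x0,y0,k=240,180,6
im=cv2.resize(im[y0:y0+95,x0:x0+120],None,fx=k,fy=k,interpolation=cv2.INTER_CUBIC)
Rz=Ro.from_euler('z',-8.33,degrees=True);a=np.arcsin(.021/.2)
def W(x,y,z): # plate local -> world, tilt about rear lower edge
    q=Ro.from_euler('x',-a).apply([x,y-.1,z])+[0,.1,.016]; return Rz.apply(q)+[.5295,.1934,0]
u=(proj([W(*c) for c in((.1,-.1,.02),(-.1,-.1,.02),(-.1,.1,.02),(.1,.1,.02))],S)-[x0,y0]+.5)*k-.5
cv2.polylines(im,[u.round().astype(int)],True,(0,255,0),1);cv2.imwrite('pics/e25.png',im)
E
```

```text
(no output)
```

View pics/e25.png

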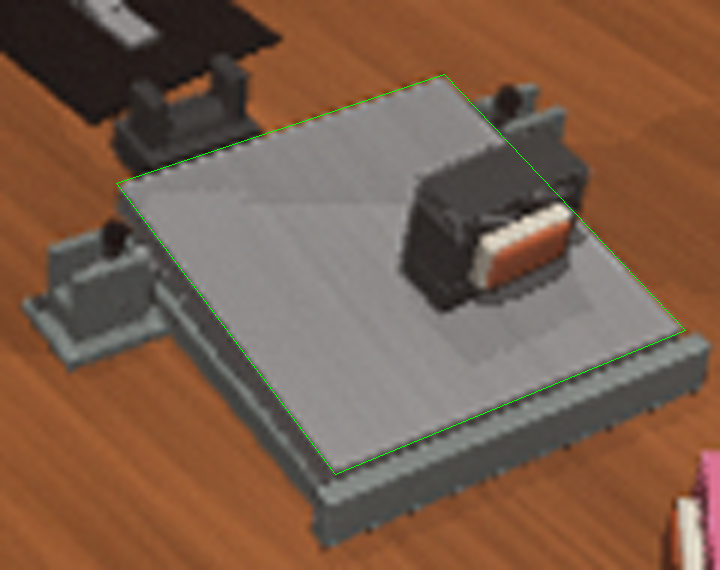

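The plate matches the predicted outline with its edge at 37 mm. Both knobs are out and the transformer is standing, so I'm handing in.

```bash
python3 - <<'E'
from h import *
print(ctrl.close_job()); st()
E
```

```text
the job is handed in; nothing more can be done
None
the job is handed in; nothing more can be done
```

The job is done and handed in at about 25 s of the 54 s allowed. The plate stands tilted on both spring stops, and the bar is back flat on its mat.

**What I did:**
- I laid the bar over the fulcrum with its toe about 20 mm under the plate and let go of it.
- I took it again in the handle sleeve and levered gently to about level, pressing with about 8 N.
- I eased the plate down onto the stops.
- I released the handle, took the bar near its centre of mass, drew it out and laid it on the mat.

**Last checks:**
- **Stops:** both knobs had moved about 15 mm inward in the picture (4.4 and 3.7 pixels, against 4.5 and 3.8 expected).
- **Plate:** its outline fits the predicted pose with the lifting edge at 37 mm, and it stayed up when the bar was taken away.
- **Other things:** the transformer is standing on the plate. The hammer, the spare and the pink look-alikes are where they were.
- **Bar:** it lies flat within the mat in the scene picture. In the top picture the arm hid most of it.

**What disagreed:**
- **Cameras:** the two cameras differed by about 3 to 6 mm. I used the average, and the scene camera agreed with the gripper to about 2 mm.
- **Lowering the bar again:** after the plate was on the stops, I lowered the handle slightly before letting go. This briefly pressed the toe up against the plate at about 8.5 N. I backed off at once, and the later pictures show no change in the plate or stops.

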